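Clear up after the film test: samples, steel tools and washing-up each to their own holder

TASK

Clear up after the film test. Stand the two loose sample vials in the two empty holes of the vial rack; in the fitted wooden case lay the scraper flat in the slot at the bottom and then the film applicator crosswise over it, upright in the upper recess; lay the used brush flat in the steel wash tray. Set the vials, scraper and applicator down without dropping them, and leave the flow cup and the black marker pen where they are.

Things in the scene. Friction and masses are not known exactly. Their poses are not given: they have to be found in the camera images.
- vial_a: glass sample vial with a white cap, white all over, 25 mm diameter, 67 mm tall (22 g), standing upright; cap of 24 mm diameter is the top 11 mm. Origin: centre of its underside, z up. Either loose vial may take either empty hole.
- vial_b: glass sample vial with a white cap, white all over, 25 mm diameter, 67 mm tall (22 g), standing upright; cap of 24 mm diameter is the top 11 mm. Origin: centre of its underside, z up. The same as vial_a; a third such vial already stands in the rack and is fixed there.
- gauge_scraper: flat bright steel scraper blade lying on the worktop, 38 mm (x) by 90 mm (y), 6 mm thick, 0.16 kg. Origin: centre of its underside, z up. It can be gripped across its 38 mm width.
- film_applicator: steel frame, open in the middle, 50 mm (x) by 84 mm (y), 22 mm high, 0.3 kg; 12 mm end blocks (at +y and -y) are its feet, the two 10 mm bars between them run along y, 1 mm clear of the ground. Origin: centre of its underside, z up. Can be gripped across the bars, 50 mm over all.
- brush: flat paint brush lying on the worktop along its y axis, wooden handle, steel ferrule, dark bristles, 19 mm (x) by 136 mm (y), 14 mm high, 30 g. Origin: at mid length, on the ground under it, z up. Grip it across x near mid length.
- vial_rack: grey plastic rack, fixed, 54 mm (x) by 136 mm (y), 36 mm high: thin top plate (upper face z = 36 mm) with three 32 mm round holes in a row along y, over a base plate on which vials stand (z = 5 mm). Origin: centre of its underside, z up. Holes at x = 0 and y = -40 mm (taken by a fixed vial, top at 72 mm), y = 0 and y = +40 mm (both empty).
- fitted_case: wooden case, fixed, 112 (x) x 118 (y) x 26 mm. Origin: centre of underside. Scraper slot: centred, 46 (x) x 98 (y) mm, floor at z = 6, up to ledges at z = 14. Applicator recess: centred, 92 (x) x 58 (y) mm, on the ledges, walls to z = 26; its long side along case x. Finger gaps: |y| < 17 is open down to z = 6 right out through both x sides; |x| < 23 is no higher than 14 out to both y sides.
- wash_tray: shallow steel tray, fixed, 110 mm (x) by 166 mm (y), walls 2.5 mm thick and 24 mm high with the rolled rim, flat floor 2.5 mm above the worktop. Origin: centre of its underside, z up. Inside 105 by 161 mm.
- flow_cup: bystander: grey metal flow cup standing upside down like a cone, 72 mm diameter, 67 mm high. Origin: centre of its underside. Fixed round the work (world, m): the disperser, its blue foot 46 mm high at x > 0.46, y -0.18 to -0.10, clamps on it up to 0.17 high at x > 0.55, its pot and motor at x > 0.52, y -0.5 to -0.2 (pass in front of them).
- marker: bystander: black marker pen lying on the worktop near its front edge, 15 x 131 x 13 mm, long axis y. Origin: centre of its underside. Behind it is fixed an open blue parts box 38 mm high, at world x 0.40 to 0.52, y 0.18 to 0.34 m.
There are look-alikes about, which are no part of the job. There is more than one size of the gauge_scraper; the job needs the larger.

How it is judged:
By the outcome, as a careful person would: the job done as asked, in the order asked, and still so for the second after the job is handed in, with the robot touching nothing.
It also fails if it takes over 131 s, if anything falls off the work surface, if the arm or the gripper's body presses on something with over 40 N, if the wrist force passes 120 N, or if a joint passes its speed limit or range.

ROBOT

A 6-joint arm with a two-finger parallel gripper is mounted at the origin on a cart in front of the work surface, level with it; the furniture and walls round the work are solid. World frame = base frame: x ahead of the robot, y to its left, z up, the work surface at z = 0. Lengths are in mm, angles in degrees, forces in N, time in s.
With the tool pointing down it reaches from about 300 to 850 mm from the base axis. Payload 4.2 kg.
Tool frame: the origin (TCP) lies midway between the tips of the shut fingers; the grasp point (between the pads) lies 19 mm behind it (pinch_z is the distance from the TCP to the grasp point, in mm); z points along the fingers, y is the line along which they close (so a half turn about z gives the same grasp; the last joint's range is limited). The gripper opens to 91 mm and grips with 3 to 60 N. Pads are 32 mm wide; open, the fingers measure 118 mm over their backs; the gripper's body (76 mm by 178 mm) begins 60 mm behind the grasp point.
Start: joints at [74.542, 18.312, 89.639, -0, 72.044, -1.146], TCP at [142.148, 557.171, 190.576] pointing down, gripper open.
Joint ranges: [-177.97, 177.97], [-48.28, 115.42], [12.27, 149.76], [-77.06, 257.06], [2.81, 150.46], [-146.56, 146.56]. Speed limits (degrees/s): [147.25, 147.25, 180, 180, 180, 180].

INTERFACE

Orientations are given as [roll, pitch, yaw] about the fixed x, y, z axes, in that order (R = Rz(yaw) Ry(pitch) Rx(roll)).
In Python, from workcell import * gives the robot as it stands.
- The arm moves only by the tool step_arm, never from a script. Its argument "steps" is a list of rows, each a list of 7 numbers: the turn, a rotation vector about the tool's x, y, z in degrees, then the shift along the tool's x, y, z in mm, then the opening, from 0 (shut) to 1 (fully open). In form: [[rx, ry, rz, x, y, z, hand], ...]. A call has exactly 8 rows; each row shifts and turns the commanded pose from where the row before left it, along the tool's axes as they then stand; what a row does not reach is not made up. A row lasts 1/8 s, in which the tool goes at most 62.5 mm and 10.7 degrees, less where a joint would pass 70% of its speed; a pose out of reach is approached as far as the arm can. A call is refused whole if a number of a shift passes 62.5 or a number of a turn 10.7, either way. A call with a gripper value outside its range is refused whole. The fingers move at their own pace and stop on an object; "force" is the grip in N (left out, the last holds). Time passes only in rows, so rows that do not move let the fingers close, or fill a call up. It gives the time, the measured TCP pose, the force, the opening and the grip force at its end, in the units of the state.
- state(): the state, without advancing time (a new reading comes with each control period).
- grab_frame(name): name is "scene" or "side" or "wrist"; returns a dict with "image" (480x640x3 uint8, blue, green, red), "fovy" (degrees; the focal length in pixels is half the picture's height over the tangent of half this angle, whatever the lens; pixels are square), "cx", "cy" (the principal point, pixels), "origin" and "rotation" of the camera in the world; the wrist camera has in their place "tool_from_camera" (4x4, takes a point from camera to tool coordinates, whose origin is the TCP and whose axes are the flange's). Camera axes: x right, y down, z forward; pixel columns grow to the right and rows downward; lengths in mm; the calibration is good to about 2 mm. A picture is of the moment at which its call begins: read the wrist's pose just before it. There is no depth.
- job_done(): hands the job in; it is judged then, once.
The state is a dict: "time_s": time; "qpos": joint angles; "qvel": joint speeds; "effort": joint torques, N m; "ee_pos": TCP position; "ee_rot": TCP orientation; "force": force on the tool from outside, world axes, zero at the start; "torque": the same for the moment, N m; "gripper_width": finger opening in mm; "gripper_force": force on a finger pad.
Only numpy, scipy, OpenCV 4.12 (cv2) and the standard library are available. Lean on these libraries where they do the work, as an engineer would, in place of code of your own. Each camera call takes 0.05 s, during which the arm holds its last target. There are 200 camera calls.

## Working session

There is one attempt and no reset: what is moved stays moved. The work goes in short steps, Python scripts to look and compute and a tool call to move; the robot and the scene stay as the last step left them, time stands still between calls to the robot, and variables do not carry over. Pictures are saved under pics/ and viewed, at most 14 in all, crops included, and the job is handed in when it is done.

Besides the shell and the picture viewer there is one more tool, called after "Emit:" as name([rows], argument=value, ...), one row to a line, values as JSON. step_arm: Moves the arm, as the interface text tells. Its arguments: {"type":"object","properties":{"steps":{"type":"array","items":{"type":"array","items":{"type":"number"}}},"force":{"type":"number"}},"required":["steps"]}

```bash
mkdir -p pics; ls; python3 - <<'E'
from workcell import *
import cv2
s=state();print(s)
for n in("scene","side","wrist"):
    f=grab_frame(n);cv2.imwrite(f"pics/{n}0.png",f["image"]);print(n,{k:v for k,v in f.items() if k!="image"})
E
```

```text
pics
{'time_s': 0.0, 'qpos': array([ 7.45432226e+01,  1.83520500e+01,  8.97075506e+01, -7.47990192e-04,
        7.20409200e+01, -1.14707712e+00]), 'qvel': array([ 0.02078668, -0.08400148, -0.05756899,  0.05730007, -0.04846154,
        0.05340539]), 'effort': array([-1.84598910e-03, -4.12462378e+01, -2.31966090e+01,  7.22762081e-02,
        4.57907771e-02, -1.67836506e-04]), 'ee_pos': array([141.98977865, 556.63594096, 189.7084394 ]), 'ee_rot': array([-1.79899485e+02, -1.30131511e-03,  1.65690530e+02]), 'force': array([-0.39391325,  0.16774214,  0.72658536]), 'torque': array([-0.02037376,  0.00505651, -0.04762212]), 'gripper_force': 0.0, 'gripper_width': 91.29943036280791}
scene {'fovy': 51.729001520249184, 'cx': 333.7570999947995, 'cy': 240.49569300251486, 'origin': array([-96.00229971, 994.72314618, 584.75363181]), 'rotation': array([-115.7236894 ,    0.71265179, -146.28606242])}
side {'fovy': 43.73195709244935, 'cx': 308.9463402237243, 'cy': 236.21111422850086, 'origin': array([-638.45378494, -380.87878419,  741.45273068]), 'rotation': array([-119.05880119,    1.16047142,  -71.24712561])}
wrist {'fovy': 59.53282486483125, 'cx': 315.65683819304314, 'cy': 242.2549317092334, 'tool_from_camera': array([[ 2.22613013e-04, -9.56602073e-01, -2.91397365e-01,
         8.32515052e+01],
       [ 9.99999932e-01,  2.98839040e-04, -2.17081742e-04,
         1.39604142e+00],
       [ 2.94741753e-04, -2.91397296e-01,  9.56602074e-01,
        -1.95057087e+02],
       [ 0.00000000e+00,  0.00000000e+00,  0.00000000e+00,
         1.00000000e+00]])}
```

View pics/scene0.png

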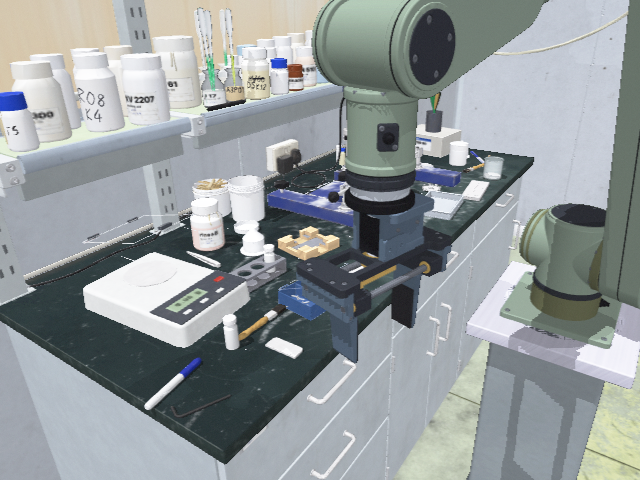

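View pics/side0.png

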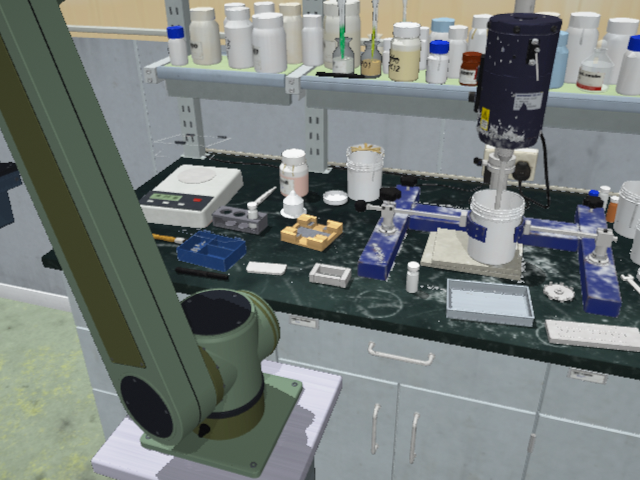

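The scene view shows the vial at (231,332), brush at (262,323), a blade at (284,347), rack at (258,270) and case at (309,243). The side view shows a second blade at (266,268), applicator (330,274), vial (412,276), tray (490,302), rack (240,218) and case (312,232).

```bash
cat > h.py <<'E'
from workcell import *
import numpy as np, cv2
from scipy.spatial.transform import Rotation as Ro
def rot(r): return Ro.from_euler('xyz',r,degrees=True).as_matrix()
def cam(n,save=None):
    s=state(); f=grab_frame(n)
    if n=="wrist":
        T=f["tool_from_camera"];R0=rot(s["ee_rot"])
        R=R0@T[:3,:3];o=s["ee_pos"]+R0@T[:3,3]
    else: R=rot(f["rotation"]);o=f["origin"]
    fl=240/np.tan(np.radians(f["fovy"]/2))
    if save: cv2.imwrite(save,f["image"]); np.savez(save[:-4],R=R,o=o,fl=fl,c=[f["cx"],f["cy"]])
    return f["image"]
def ray(save,u,v,z=0):
    d=np.load(save[:-4]+".npz");r=d["R"]@np.array([(u-d["c"][0])/d["fl"],(v-d["c"][1])/d["fl"],1])
    return d["o"]+r*(z-d["o"][2])/r[2]
def proj(save,P):
    d=np.load(save[:-4]+".npz");p=(np.atleast_2d(P)-d["o"])@d["R"]
    return p[:,:2]/p[:,2:]*d["fl"]+d["c"]
def rectify(save,x0,x1,y0,y1,z=0,s=1.0):
    "top view: columns = -y (left is +y), rows = -x; s px per mm"
    W,H=int((y1-y0)*s),int((x1-x0)*s)
    src=np.float32([[0,0],[W,0],[W,H],[0,H]]);P=np.array([[x1,y1,z],[x1,y0,z],[x0,y0,z],[x0,y1,z]])
    M=cv2.getPerspectiveTransform(src,np.float32(proj(save,P)))
    return cv2.warpPerspective(cv2.imread(save),M,(W,H),flags=cv2.WARP_INVERSE_MAP|cv2.INTER_LINEAR)
def st():
    s=state();print(round(s["time_s"],2),s["ee_pos"].round(1),s["ee_rot"].round(2),s["qpos"].round(1),s["force"].round(1),round(s["gripper_width"],1))
E
python3 - <<'E'
from h import *
cam("scene","pics/s1.png");cam("side","pics/d1.png");cam("wrist","pics/w1.png")
for n,l in(("pics/s1.png",dict(vial=(232,347),brush=(262,323),blade=(284,347),pen=(173,383),rack=(258,270,36),case=(309,243,20))),
 ("pics/d1.png",dict(blade=(266,268),marker=(203,272),appl=(330,274,10),vial=(412,290),tray=(490,302),rack=(240,218,36),case=(312,232,20),flow=(292,215),long=(595,333)))):
    for k,v in l.items(): print(n,k,ray(n,*v).round())
E
```

```text
pics/s1.png vial [489. 477.   0.]
pics/s1.png brush [493. 387.   0.]
pics/s1.png blade [406. 424.   0.]
pics/s1.png pen [505. 604.   0.]
pics/s1.png rack [602. 272.  36.]
pics/s1.png case [607.  70.  20.]
pics/d1.png blade [447. 109.   0.]
pics/d1.png marker [388. 243.   0.]
pics/d1.png appl [451. -46.  10.]
pics/d1.png vial [ 456. -231.    0.]
pics/d1.png tray [ 460. -396.    0.]
pics/d1.png rack [600. 243.  36.]
pics/d1.png case [609.  50.  20.]
pics/d1.png flow [720. 145.   0.]
pics/d1.png long [ 413. -596.    0.]
```

View pics/w1.png

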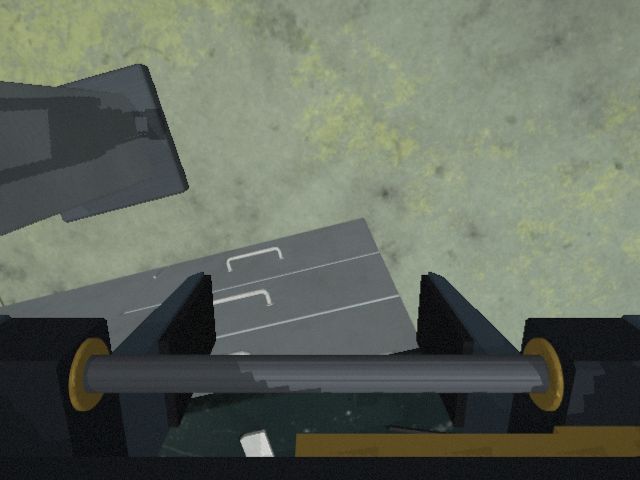

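The wrist view from the start pose mostly shows the floor and the gripper's own bar. The usable part is rows 0–340, so I'll move over the work.

Emit:
step_arm([
  [0,0,-7.15,0,0,-60,1],
  [0,0,-7.15,0,0,-60,1],
  [0,0,0,-34,-41,0,1],
  [0,0,0,-34,-41,0,1],
  [0,0,0,-34,-41,0,1],
  [0,0,0,-34,-41,0,1],
  [0,0,0,-34,-41,0,1],
  [0,0,0,-34,-41,0,1],
])

```text
time_s: 1.3
ee_pos: [346.9, 309.7, 310.7]
ee_rot: [180.0, 0.0, 180.0]
force: [-0.0, 0.3, 0.1]
gripper_width: 91.4
gripper_force: 0.0
```

Emit:
step_arm([
  [0,0,0,-34,-41,0,1],
  [0,0,0,-34,-41,0,1],
  [0,0,0,-34,-41,0,1],
  [0,0,0,-34,-41,0,1],
  [0,0,0,0,0,0,1],
  [0,0,0,0,0,0,1],
  [0,0,0,0,0,0,1],
  [0,0,0,0,0,0,1],
])

```text
time_s: 2.3
ee_pos: [481.4, 148.0, 310.8]
ee_rot: [180.0, 0.0, -179.9]
force: [0.1, 0.1, -0.2]
gripper_width: 91.4
gripper_force: 0.0
```

```bash
python3 - <<'E'
from h import *
cam("wrist","pics/w2.png");st()
E
```

```text
2.35 [481.5 147.9 310.7] [ 1.7999e+02  2.0000e-02 -1.7992e+02] [ 15.8   8.7  85.5   0.   85.8 -74.3] [ 0.3 -0.7 -1.1] 90.8
```

View pics/w2.png

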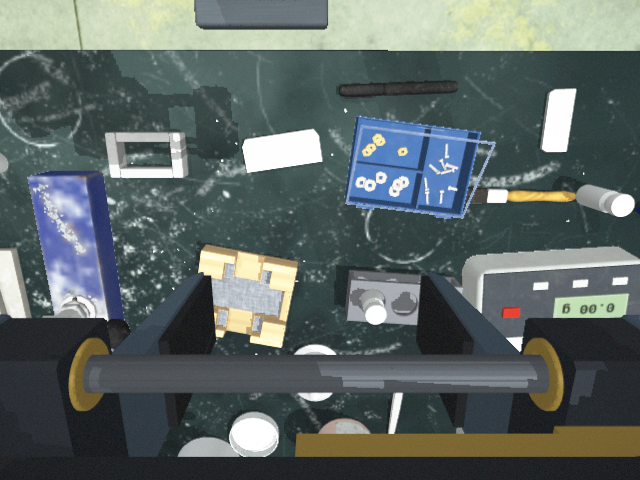

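The wrist view shows: larger blade (283,150), smaller blade (558,120), applicator (147,155), case (247,295), rack (385,295) with its fixed vial on the −y side, marker (398,89), box (420,165), brush (525,196), vial (605,200), disperser foot (70,240). Now the right side.

Emit:
step_arm([
  [0,0,0,0,-50,0,1],
  [0,0,0,0,-50,0,1],
  [0,0,0,0,-50,0,1],
  [0,0,0,0,-50,0,1],
  [0,0,0,0,-50,0,1],
  [0,0,0,0,-50,0,1],
  [0,0,0,0,0,0,1],
  [0,0,0,0,0,0,1],
])

```text
time_s: 3.35
ee_pos: [481.9, -152.1, 310.5]
ee_rot: [180.0, -0.0, -180.0]
force: [-0.2, -0.2, -0.9]
gripper_width: 91.5
gripper_force: 0.0
```

```bash
python3 - <<'E'
from h import *
cam("wrist","pics/w3.png");st()
E
```

```text
3.4 [ 482.  -151.7  310.6] [ 1.7996e+02  1.0000e-02 -1.7994e+02] [ -18.8    8.9   85.3    0.    85.8 -108.9] [ 0.1  0.  -0.5] 91.3
```

View pics/w3.png

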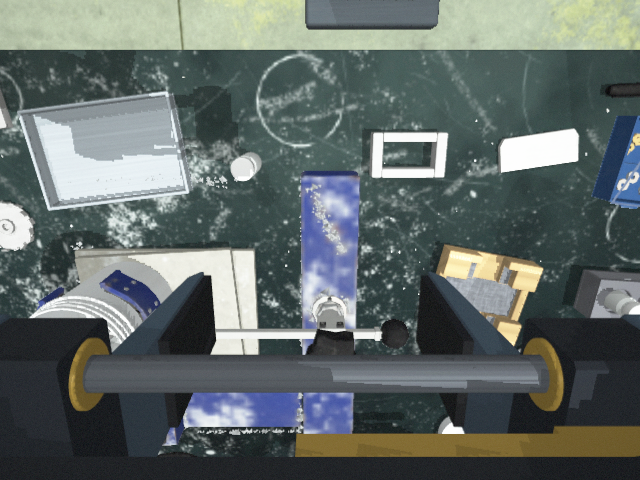

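The right view shows the tray with corners about (22,113), (173,93), (188,192), (50,209), a vial at (245,166), applicator at (409,155) and the larger blade at (539,150).

```bash
cat > seg.py <<'E'
from h import *
def blob(save,u,v,z,thr=150,dark=False):
    im=cv2.cvtColor(cv2.imread(save),cv2.COLOR_BGR2GRAY)
    b=(im<thr if dark else im>thr).astype(np.uint8)
    n,l=cv2.connectedComponents(b); k=l[v,u]
    m=(l==k).astype(np.uint8)
    c=max(cv2.findContours(m,cv2.RETR_EXTERNAL,cv2.CHAIN_APPROX_NONE)[0],key=len)[:,0]
    W=np.array([ray(save,*p,z)[:2] for p in c],np.float32)
    r=cv2.minAreaRect(W); return np.round(r[0],1),np.round(r[1],1),round(r[2],1),m.sum()
E
python3 - <<'E'
from seg import *
a,b="pics/w2.png","pics/w3.png"
print("blade",blob(a,283,150,6),blob(b,539,150,6))
print("small",blob(a,558,120,6))
print("appl",blob(a,115,155,22),blob(b,378,155,22))
for p in((22,113),(173,93),(188,192),(50,209)):print("tray",ray(b,*p,24).round(1))
A=rectify(a,540,680,-10,130,26,2.8);B=rectify(a,540,680,150,290,36,2.8)
C=rectify(a,430,560,340,500,10,2.5)[:200]
cv2.imwrite("pics/m1.png",np.vstack([np.hstack([A,B]),cv2.resize(C,(784,200*784//C.shape[1]))])[:600] if 0 else np.hstack([A,B]))
cv2.imwrite("pics/m2.png",rectify(a,400,560,300,520,8,3.4))
E
```

```text
blade (array([441. ,  95.3]), array([ 38.8, 119.9]), 8.6, np.uint64(2693)) (array([438.6, 110. ]), array([38.7, 90.7]), 8.6, np.uint64(2595))
small (array([404.9, 426.8]), array([68.4, 30. ]), 0.7, np.uint64(1629))
appl (array([443.3, -46.1]), array([49. , 96.7]), 0.1, np.uint64(2074)) (array([442.8, -45. ]), array([50.1, 83.9]), 0.0, np.uint64(1991))
tray [ 397.6 -472.5   24. ]
tray [ 376.9 -304.9   24. ]
tray [ 484.9 -298.2   24. ]
tray [ 505.  -461.6   24. ]
```

View pics/m1.png

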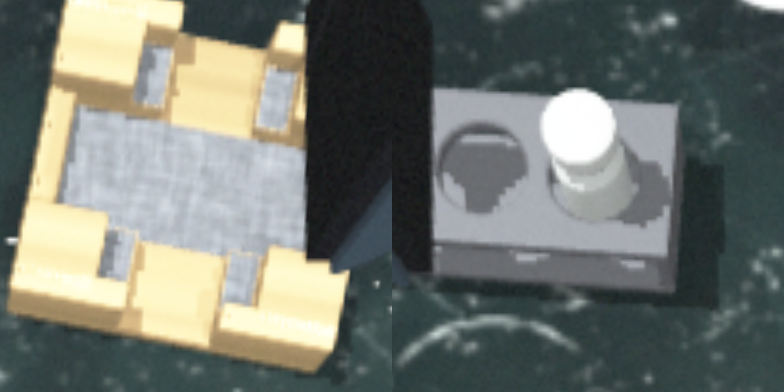

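View pics/m2.png

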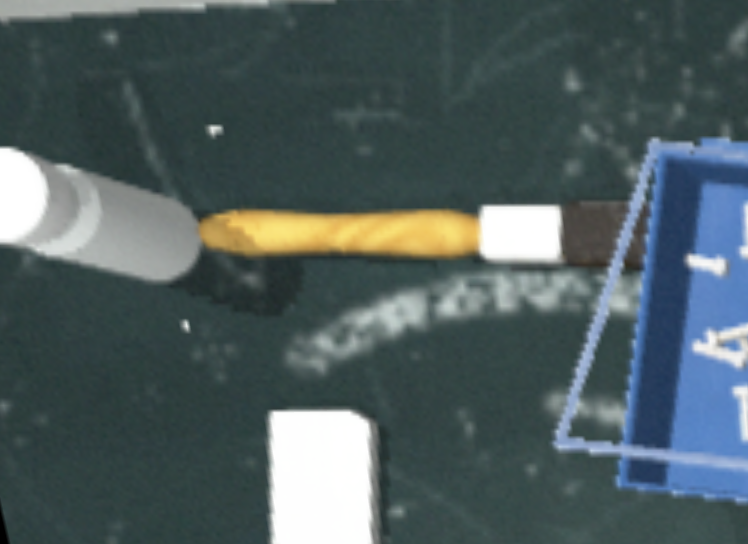

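In the crops, the case's scraper slot runs along world y and its case-x axis is about −7° from world x. The rack's right edge runs (678,104)–(665,255), its middle hole is at (484,165), and the brush lies from (200,230) to about (645,234). Next I fit the vials.

```bash
cat >> seg.py <<'E'
from scipy.optimize import minimize
def cylfit(save,x,y,r=12.5,h=67,z0=0,thr=120,pad=12):
    im=cv2.cvtColor(cv2.imread(save),cv2.COLOR_BGR2GRAY)
    t=np.linspace(0,2*np.pi,40)
    def sil(p):
        P=np.vstack([np.c_[p[0]+r*np.cos(t),p[1]+r*np.sin(t),0*t+z] for z in(z0,z0+h)])
        return cv2.convexHull(np.float32(proj(save,P)))[:,0]
    s=sil((x,y));a=np.maximum(s.min(0).astype(int)-pad,0);b=s.max(0).astype(int)+pad
    obs=(im[a[1]:b[1],a[0]:b[0]]>thr).astype(float); S=8
    def cost(p):
        m=np.zeros((obs.shape[0]*4,obs.shape[1]*4),np.uint8)
        cv2.fillPoly(m,[np.int32(((sil(p)-a+.5)*4)*16)],255,shift=4)
        m=cv2.resize(m,obs.shape[::-1],interpolation=cv2.INTER_AREA)/255
        return abs(m-obs).sum()
    g=[(cost((x+i,y+j)),x+i,y+j) for i in range(-16,17,4) for j in range(-16,17,4)]
    c0=min(g); q=minimize(cost,c0[1:],method="Nelder-Mead",options=dict(initial_simplex=[(c0[1],c0[2]),(c0[1]+3,c0[2]),(c0[1],c0[2]+3)]))
    return q.x.round(1),round(q.fun,1),round(obs.sum())
E
python3 - <<'E'
from seg import *
for t in(90,120,150):
    print("b",cylfit("pics/w3.png",456,-231,thr=t),cylfit("pics/d1.png",456,-231,thr=t))
    print("a",cylfit("pics/w2.png",489,474,thr=t),cylfit("pics/s1.png",489,474,thr=t))
    print("fixed",cylfit("pics/w2.png",619,217,z0=5,thr=t+40))
E
```

```text
b (array([ 453. , -227.4]), np.float64(922.8), 1604) (array([ 457.2, -228.8]), np.float64(323.7), 672)
a (array([490.3, 476.3]), np.float64(237.4), 1485) (array([493.3, 473.2]), np.float64(713.4), 1198)
fixed (array([615.5, 224.5]), np.float64(944.9), 1734)
b (array([ 453.3, -227.6]), np.float64(381.1), 1029) (array([ 457.3, -229.1]), np.float64(230.4), 529)
a (array([490.4, 476.1]), np.float64(225.9), 1403) (array([496. , 471.3]), np.float64(663.9), 1129)
fixed (array([615.6, 225.1]), np.float64(868.7), 1457)
b (array([ 453.8, -228.2]), np.float64(157.2), 742) (array([ 458.9, -228.8]), np.float64(207.7), 435)
a (array([490.7, 476.8]), np.float64(506.7), 1038) (array([496.1, 471. ]), np.float64(612.2), 1055)
fixed (array([623.4, 220.4]), np.float64(454.7), 385)
```

Emit:
step_arm([
  [0,0,0,14,-37,20,0.6],
  [0,0,0,14,-38,20,0.6],
  [0,0,0,0,0,50,0.6],
  [0,0,0,0,0,50,0.6],
  [0,0,0,0,0,50,0.6],
  [0,0,0,0,0,50,0.6],
  [0,0,0,0,0,20,0.6],
  [0,0,0,0,0,13,0.6],
])

```text
time_s: 4.4
ee_pos: [454.1, -226.4, 36.7]
ee_rot: [180.0, -0.0, -179.9]
force: [-0.2, 0.3, 0.5]
gripper_width: 54.6
gripper_force: 0.0
```

Emit:
step_arm([
  [0,0,0,0,0,0,0.6],
  [0,0,0,0,0,0,0],
  [0,0,0,0,0,0,0],
  [0,0,0,0,0,0,0],
  [0,0,0,0,0,0,0],
  [0,0,0,0,0,0,0],
  [0,0,0,0,0,0,0],
  [0,0,0,0,0,0,0],
], force=15)

```text
time_s: 5.4
ee_pos: [454.4, -228.2, 37.9]
ee_rot: [-180.0, 0.1, 180.0]
force: [-0.7, -0.2, 5.3]
gripper_width: 23.1
gripper_force: 15.0
```

Emit:
step_arm([
  [0,0,0,0,0,-23,0],
  [0,0,0,0,0,-50,0],
  [0,0,0,0,0,-50,0],
  [0,0,0,0,0,-50,0],
  [0,0,0,0,50,0,0],
  [0,0,0,0,50,0,0],
  [0,0,0,0,50,0,0],
  [0,0,0,0,50,0,0],
])

```text
time_s: 6.4
ee_pos: [453.3, -26.3, 209.9]
ee_rot: [180.0, -0.1, 180.0]
force: [-0.1, -1.2, 0.0]
gripper_width: 23.5
gripper_force: 15.0
```

Emit:
step_arm([
  [0,0,0,-31,45,0,0],
  [0,0,0,-31,46,0,0],
  [0,0,0,-32,46,0,0],
  [0,0,0,-32,46,0,0],
  [0,0,0,0,0,0,0],
  [0,0,0,0,0,0,0],
  [0,0,0,0,0,0,0],
  [0,0,0,0,0,0,0],
])

```text
time_s: 7.4
ee_pos: [579.6, 154.0, 210.9]
ee_rot: [180.0, 0.0, 179.9]
force: [-0.1, 0.3, -0.1]
gripper_width: 23.7
gripper_force: 15.0
```

```bash
python3 - <<'E'
from h import *
cam("wrist","pics/w4.png");st()
E
```

```text
7.45 [579.8 154.2 211. ] [1.7999e+02 3.0000e-02 1.7992e+02] [ 13.8  19.9  84.3   0.   75.8 -76.1] [ 0.5 -0.2  0.2] 23.1
```

View pics/w4.png

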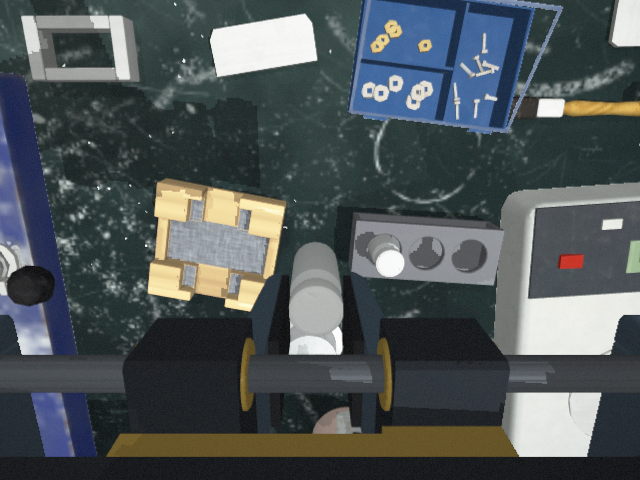

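The view shows the case at about (215,245), rack at (425,250) with empty holes at (427,253) and (468,255), and the held vial at (317,290). I'll fit the case and rack models by edges and check with an overlay.

```bash
cat > fit.py <<'E'
from seg import *
def seg3(a,b): t=np.linspace(0,1,40)[:,None]; return np.array(a)*(1-t)+np.array(b)*t
def rect(hx,hy,z,cx=0,cy=0):
    c=[(cx-hx,cy-hy,z),(cx+hx,cy-hy,z),(cx+hx,cy+hy,z),(cx-hx,cy+hy,z)]
    return [seg3(c[i],c[(i+1)%4]) for i in range(4)]
def circ(x,y,r,z): t=np.linspace(0,2*np.pi,60);return np.c_[x+r*np.cos(t),y+r*np.sin(t),0*t+z]
def rackm(): return np.vstack(rect(27,68,36)+[circ(0,0,16,36),circ(0,40,16,36)])
def casem():
    L=[]
    for sx in(1,-1):
        for sy in(1,-1):   # corner post top outline at z=26 (L-shape), ledge patches z=14
            p=[(23,59),(56,59),(56,17),(46,17),(46,29),(23,29),(23,59)]
            L+=[seg3((sx*a[0],sy*a[1],26),(sx*b[0],sy*b[1],26)) for a,b in zip(p,p[1:])]
            q=[(23,29),(46,29),(46,17),(23,17)]
            L+=[seg3((sx*a[0],sy*a[1],14),(sx*b[0],sy*b[1],14)) for a,b in zip(q,q[1:])]
        L+=[seg3((-23,sx*49,14),(23,sx*49,14)),seg3((-23,sx*59,14),(23,sx*59,14))]
    return np.vstack(L)
def world(M,p):
    a=np.radians(p[2]);c,s=np.cos(a),np.sin(a)
    return np.c_[p[0]+c*M[:,0]-s*M[:,1],p[1]+s*M[:,0]+c*M[:,1],M[:,2]]
def fit(save,M,p0,rng=(10,10,4),blur=1.2):
    g=cv2.cvtColor(cv2.imread(save),cv2.COLOR_BGR2LAB).astype(np.float32)
    G=sum(cv2.Sobel(g[...,k],cv2.CV_32F,1,0)**2+cv2.Sobel(g[...,k],cv2.CV_32F,0,1)**2 for k in range(3))**.5
    G=np.minimum(G,150)
    def f(p,b):
        q=proj(save,world(M,p)).astype(np.float32)
        return -cv2.remap(b,q[None,:,0],q[None,:,1],cv2.INTER_LINEAR,borderMode=cv2.BORDER_REPLICATE).mean()
    b=cv2.GaussianBlur(G,(0,0),2.5)
    p=np.array(min(((f((p0[0]+i,p0[1]+j,p0[2]+k),b),p0[0]+i,p0[1]+j,p0[2]+k) for i in np.arange(-rng[0],rng[0]+1,2) for j in np.arange(-rng[1],rng[1]+1,2) for k in np.arange(-rng[2],rng[2]+.1,1)))[1:])
    for s in(2,blur):
        b=cv2.GaussianBlur(G,(0,0),s)
        p=minimize(f,p,args=(b,),method="Nelder-Mead",options=dict(initial_simplex=[p,p+[2,0,0],p+[0,2,0],p+[0,0,1.5]],xatol=.01,fatol=1e-4)).x
    return p.round(2),round(-f(p,b),1)
E
python3 - <<'E'
from fit import *
n="pics/w4.png"
r=fit(n,rackm(),(621,257,-4));c=fit(n,casem(),(609,55,-7))
print("rack",r,"case",c,"w2",fit("pics/w2.png",rackm(),(621,257,-4)),fit("pics/w2.png",casem(),(609,55,-7)))
K=4;im=cv2.imread(n)[165:310,140:510];im=cv2.resize(im,None,fx=K,fy=K,interpolation=cv2.INTER_CUBIC)
for M,p in((rackm(),r[0]),(casem(),c[0])):
    for q in (proj(n,world(M,p))-[140,165]+.5)*K: cv2.circle(im,tuple(int(v) for v in q),1,(0,0,255),-1)
cv2.imwrite("pics/o1.png",cv2.resize(im,(800,int(800*145/370))))
print(blob(n,263,45,6))
E
```

```text
rack (array([620.33, 258.15,  -4.08]), np.float32(104.0)) case (array([621.04,  57.97, -11.16]), np.float32(111.7)) w2 (array([620.27, 257.93,  -3.76]), np.float32(77.6)) (array([620.82,  58.05, -11.33]), np.float32(104.7))
(array([438.7, 109.4]), array([38.2, 90. ]), 8.7, np.uint64(4892))
```

View pics/o1.png

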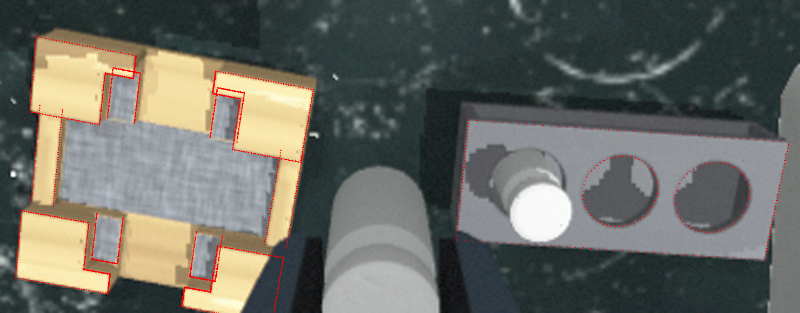

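The overlay matches closely: case at (621, 58, −11.2°), rack at (620.3, 258.1, −4°). I need to check the obstacles behind the rack before choosing the gripper yaw there.

```bash
python3 - <<'E'
from h import *
for l,n,u,v,z in [("bottle base","pics/s1.png",208,250,0),("bottle base","pics/d1.png",294,199,0),("bucket front base","pics/d1.png",364,198,0),("flow side","pics/d1.png",292,217,0),("flow front scene","pics/s1.png",252,256,0),
 ("scale front-right low","pics/w4.png",503,200,40),("scale","pics/w4.png",495,330,40),("scale","pics/s1.png",248,297,40),("scale","pics/d1.png",205,222,0)]:
    print(l,ray(n,u,v,z).round())
print(proj("pics/d1.png",np.array([[623,298,42],[623,387,121],[712,258,121]])).round())
E
```

```text
bottle base [832. 214.   0.]
bottle base [817. 175.   0.]
bucket front base [880. -17.   0.]
flow side [709. 141.   0.]
flow front scene [710. 177.   0.]
scale front-right low [569. 321.  40.]
scale [698. 330.  40.]
scale [538. 375.  40.]
scale [615. 356.   0.]
[[224. 209.]
 [191. 178.]
 [250. 171.]]
```

Emit:
step_arm([
  [0,0,10.4,0,0,0,0],
  [0,0,10.4,0,0,0,0],
  [0,0,10.4,0,0,0,0],
  [0,0,10.4,0,0,0,0],
  [0,0,10.4,0,0,0,0],
  [0,0,10.4,0,0,0,0],
  [0,0,10.4,0,0,0,0],
  [0,0,10.4,0,0,0,0],
])

```text
time_s: 8.45
ee_pos: [579.9, 154.6, 210.9]
ee_rot: [180.0, -0.0, 96.4]
force: [-1.0, 0.3, 0.5]
gripper_width: 23.1
gripper_force: 15.0
```

Emit:
step_arm([
  [0,0,10.4,0,0,0,0],
  [0,0,0,48.8,11.3,0,0],
  [0,0,0,48.8,11.3,0,0],
  [0,0,0,48.7,11.3,0,0],
  [0,0,0,0,0,50,0],
  [0,0,0,0,0,50,0],
  [0,0,0,0,0,20,0],
  [0,0,0,0,0,0,0],
])

```text
time_s: 9.45
ee_pos: [621.9, 298.0, 88.7]
ee_rot: [-179.8, 0.1, 86.4]
force: [1.2, 1.2, -0.1]
gripper_width: 23.5
gripper_force: 15.0
```

```bash
python3 - <<'E'
from h import *
cam("wrist","pics/w5.png");cam("side","pics/d5.png");st()
E
```

```text
9.55 [623.9 299.   91.9] [ 1.799e+02 -6.000e-02  8.636e+01] [24.6 32.5 80.8  0.  66.5 28.3] [-0.1  0.3 -0. ] 23.8
```

View pics/w5.png

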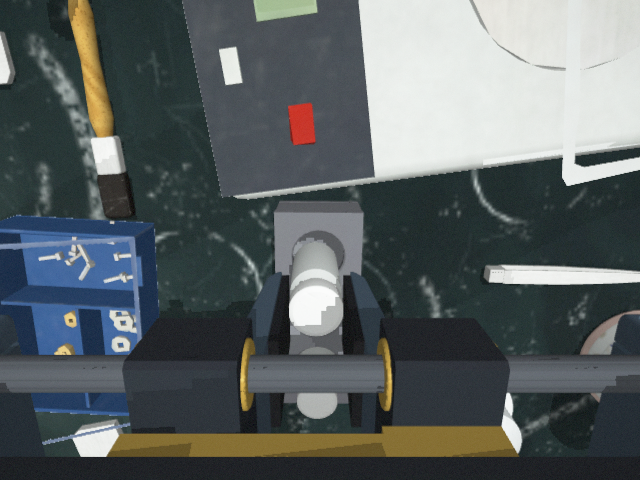

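The vial hangs over the end hole at about (318,255). The brush is fully visible on the left, tip at (117,215), clear of the box.

Emit:
step_arm([
  [0,0,0,0,0,14,0],
  [0,0,0,0,0,12,0],
  [0,0,0,0,0,8,0],
  [0,0,0,0,0,6,0],
  [0,0,0,0,0,4,0],
  [0,0,0,0,0,0,0],
  [0,0,0,0,0,0,0],
  [0,0,0,0,0,0,0],
])

```text
time_s: 10.55
ee_pos: [623.3, 299.1, 47.0]
ee_rot: [180.0, -0.0, 86.4]
force: [0.4, 0.1, -0.1]
gripper_width: 23.1
gripper_force: 15.0
```

Emit:
step_arm([
  [0,0,0,0,0,1,0],
  [0,0,0,0,0,1,0],
  [0,0,0,0,0,1,0],
  [0,0,0,0,0,0.5,0],
  [0,0,0,0,0,0,0],
  [0,0,0,0,0,0,0],
  [0,0,0,0,0,0,0],
  [0,0,0,0,0,0,0],
])

```text
time_s: 11.55
ee_pos: [623.1, 298.9, 43.1]
ee_rot: [180.0, -0.0, 86.4]
force: [-0.2, 0.2, -0.3]
gripper_width: 23.2
gripper_force: 15.0
```

Emit:
step_arm([
  [0,0,0,0,0,0.5,0],
  [0,0,0,0,0,0.5,0],
  [0,0,0,0,0,0,0],
  [0,0,0,0,0,0,0],
  [0,0,0,0,0,0,0],
  [0,0,0,0,0,0,0],
  [0,0,0,0,0,0,0],
  [0,0,0,0,0,0,0],
])

```text
time_s: 12.55
ee_pos: [623.3, 299.2, 42.8]
ee_rot: [180.0, -0.0, 86.4]
force: [-1.1, 0.1, 5.1]
gripper_width: 23.2
gripper_force: 15.0
```

Emit:
step_arm([
  [0,0,0,0,0,0,0.42],
  [0,0,0,0,0,0,0.42],
  [0,0,0,0,0,0,0.42],
  [0,0,0,0,0,-10,0.42],
  [0,0,0,0,0,-20,0.42],
  [0,0,0,0,0,-30,0.7],
  [0,0,0,0,0,-30,0.7],
  [0,0,0,0,0,-30,0.7],
])

```text
time_s: 13.55
ee_pos: [623.2, 299.0, 163.9]
ee_rot: [179.9, -0.0, 86.4]
force: [0.2, 1.6, -0.2]
gripper_width: 63.2
gripper_force: 0.0
```

Emit:
step_arm([
  [0,0,0,42.3,-36,0,0.7],
  [0,0,0,42.3,-36,0,0.7],
  [0,0,0,42.3,-36,0,0.7],
  [0,0,0,42.3,-36,0,0.7],
  [0,0,0,0,0,0,0.7],
  [0,0,0,0,0,0,0.7],
  [0,0,0,0,0,0,0.7],
  [0,0,0,0,0,0,0.7],
])

```text
time_s: 14.55
ee_pos: [491.0, 475.8, 162.2]
ee_rot: [180.0, 0.0, 86.3]
force: [-0.9, -0.4, -0.1]
gripper_width: 64.1
gripper_force: 0.0
```

```bash
python3 - <<'E'
from seg import *
cam("wrist","pics/w6.png");st();cam("scene","pics/s6.png")
for t in(110,130,150):print(cylfit("pics/w6.png",490,476,thr=t))
E
```

```text
14.6 [490.9 476.  162.2] [179.99  -0.    86.29] [43.2 29.2 76.3 -0.  74.5 46.9] [1.  0.2 0.4] 64.0
(array([490.8, 475.7]), np.float64(209.5), 1557)
(array([490.7, 475.5]), np.float64(215.3), 1501)
(array([490.7, 475.3]), np.float64(232.7), 1434)
```

View pics/w6.png

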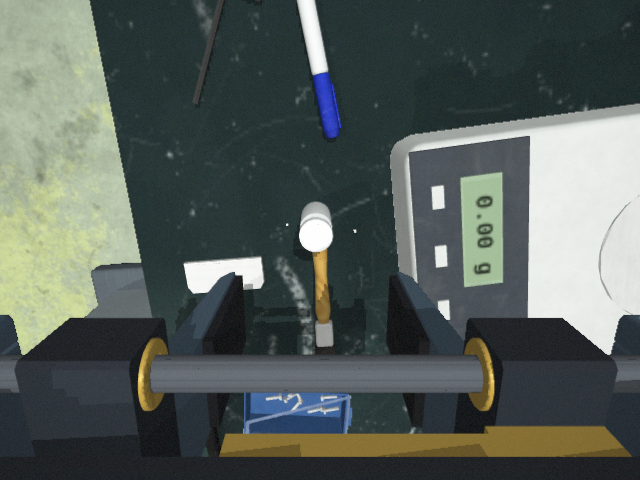

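The vial stands at (316,225), centred between the open fingers, and the brush handle begins right beside it.

Emit:
step_arm([
  [0,0,0,0,0,45,0.7],
  [0,0,0,0,0,40,0.7],
  [0,0,0,0,0,25,0.7],
  [0,0,0,0,0,15,0.7],
  [0,0,0,0,0,0,0.7],
  [0,0,0,0,0,0,0.7],
  [0,0,0,0,0,0,0],
  [0,0,0,0,0,0,0],
])

```text
time_s: 15.65
ee_pos: [490.4, 477.2, 38.0]
ee_rot: [179.9, -0.1, 86.4]
force: [0.5, 0.9, 0.8]
gripper_width: 46.7
gripper_force: 0.0
```

Emit:
step_arm([
  [0,0,0,0,0,0,0],
  [0,0,0,0,0,0,0],
  [0,0,0,0,0,0,0],
  [0,0,0,0,0,0,0],
  [0,0,0,0,0,0,0],
  [0,0,0,0,0,0,0],
  [0,0,0,0,0,0,0],
  [0,0,0,0,0,0,0],
])

```text
time_s: 16.65
ee_pos: [490.1, 476.9, 37.1]
ee_rot: [180.0, -0.0, 86.4]
force: [0.5, -0.3, 1.3]
gripper_width: 23.4
gripper_force: 15.0
```

Emit:
step_arm([
  [0,0,0,0,0,-20,0],
  [0,0,0,0,0,-45,0],
  [0,0,0,0,0,-60,0],
  [0,0,0,-42,28.7,0,0],
  [0,0,0,-42,28.7,0,0],
  [0,0,0,-42,28.7,0,0],
  [0,0,0,-42,28.7,0,0],
  [0,0,0,-41.8,28.8,0,0],
])

```text
time_s: 17.65
ee_pos: [620.7, 257.0, 161.9]
ee_rot: [-180.0, -0.0, 86.4]
force: [0.3, 0.2, 0.3]
gripper_width: 23.5
gripper_force: 15.0
```

Emit:
step_arm([
  [0,0,0,0,0,0,0],
  [0,0,0,0,0,40,0],
  [0,0,0,0,0,30,0],
  [0,0,0,0,0,0,0],
  [0,0,0,0,0,0,0],
  [0,0,0,0,0,0,0],
  [0,0,0,0,0,0,0],
  [0,0,0,0,0,0,0],
])

```text
time_s: 18.65
ee_pos: [620.4, 258.6, 92.7]
ee_rot: [179.9, -0.0, 86.4]
force: [-0.7, -0.1, -0.2]
gripper_width: 23.5
gripper_force: 15.0
```

Emit:
step_arm([
  [0,0,0,0,0,14,0],
  [0,0,0,0,0,12,0],
  [0,0,0,0,0,9,0],
  [0,0,0,0,0,6,0],
  [0,0,0,0,0,4,0],
  [0,0,0,0,0,0,0],
  [0,0,0,0,0,0,0],
  [0,0,0,0,0,0,0],
])

```text
time_s: 19.65
ee_pos: [620.4, 258.6, 47.5]
ee_rot: [180.0, -0.0, 86.4]
force: [0.1, 0.3, 0.1]
gripper_width: 23.3
gripper_force: 15.0
```

Emit:
step_arm([
  [0,0,0,0,0,1.5,0],
  [0,0,0,0,0,1,0],
  [0,0,0,0,0,1,0],
  [0,0,0,0,0,0.5,0],
  [0,0,0,0,0,0,0],
  [0,0,0,0,0,0,0],
  [0,0,0,0,0,0,0],
  [0,0,0,0,0,0,0],
])

```text
time_s: 20.65
ee_pos: [620.2, 258.4, 43.1]
ee_rot: [180.0, -0.0, 86.4]
force: [0.5, -0.6, 1.0]
gripper_width: 23.2
gripper_force: 15.0
```

Emit:
step_arm([
  [0,0,0,0,0,0.5,0],
  [0,0,0,0,0,0.4,0],
  [0,0,0,0,0,0,0],
  [0,0,0,0,0,0,0],
  [0,0,0,0,0,0,0],
  [0,0,0,0,0,0,0],
  [0,0,0,0,0,0,0],
  [0,0,0,0,0,0,0],
])

```text
time_s: 21.65
ee_pos: [620.1, 258.5, 42.2]
ee_rot: [180.0, -0.0, 86.4]
force: [0.1, 0.0, -0.7]
gripper_width: 23.2
gripper_force: 15.0
```

Emit:
step_arm([
  [0,0,0,0,0,0.4,0],
  [0,0,0,0,0,0.4,0],
  [0,0,0,0,0,0,0],
  [0,0,0,0,0,0,0],
  [0,0,0,0,0,0,0],
  [0,0,0,0,0,0,0],
  [0,0,0,0,0,0,0],
  [0,0,0,0,0,0,0],
])

```text
time_s: 22.65
ee_pos: [620.5, 258.6, 42.0]
ee_rot: [179.9, -0.0, 86.4]
force: [-1.0, -0.6, 5.4]
gripper_width: 23.4
gripper_force: 15.0
```

Emit:
step_arm([
  [0,0,0,0,0,0,0.42],
  [0,0,0,0,0,0,0.42],
  [0,0,0,0,0,0,0.42],
  [0,0,0,0,0,-10,0.42],
  [0,0,0,0,0,-30,0.42],
  [0,0,0,0,0,-60,0.65],
  [0,0,-6.2,0,0,0,0.65],
  [0,0,-6.1,0,0,0,0.65],
])

```text
time_s: 23.65
ee_pos: [620.7, 258.7, 143.4]
ee_rot: [179.8, -0.0, 98.9]
force: [-0.1, 0.1, -0.6]
gripper_width: 59.3
gripper_force: 0.0
```

Emit:
step_arm([
  [0,0,0,-23.9,-40.4,0,0.65],
  [0,0,0,-23.9,-40.4,0,0.65],
  [0,0,0,-23.9,-40.4,0,0.65],
  [0,0,0,-23.9,-40.4,0,0.65],
  [0,0,0,-23.9,-40.4,0,0.65],
  [0,0,0,0,0,0,0.65],
  [0,0,0,0,0,0,0.65],
  [0,0,0,0,0,0,0.65],
])

```text
time_s: 24.65
ee_pos: [439.8, 110.5, 141.6]
ee_rot: [179.9, -0.0, 98.7]
force: [-0.6, 0.3, 0.1]
gripper_width: 59.5
gripper_force: 0.0
```

```bash
python3 - <<'E'
from fit import *
cam("wrist","pics/w7.png");st()
M=np.vstack(rect(19,45,6))
for n in("w7","w4","w3","w2"):print(fit(f"pics/{n}.png",M,(438.7,109.6,8.7)))
p=proj("pics/w7.png",[438.7,109.6,6])[0];print(p)
E
```

```text
24.7 [439.6 110.4 141.5] [ 1.7996e+02 -1.0000e-02  9.8720e+01] [ 12.6   9.7 109.1   0.   61.1   3.9] [0.1 0.3 0.1] 59.4
(array([439.02, 109.52,   8.75]), np.float32(111.5))
(array([438.9, 109.4,   8.6]), np.float32(114.8))
(array([438.87, 109.73,   8.6 ]), np.float32(117.2))
(array([438.97, 109.37,   8.54]), np.float32(111.9))
[313.75965678 223.65200771]
```

Emit:
step_arm([
  [0,0,0,-0.8,-0.8,45,0.65],
  [0,0,0,0,0,40,0.65],
  [0,0,0,0,0,30,0.65],
  [0,0,0,0,0,15,0.65],
  [0,0,0,0,0,6,0.65],
  [0,0,0,0,0,3,0.65],
  [0,0,0,0,0,0,0.65],
  [0,0,0,0,0,0,0],
])

```text
time_s: 25.7
ee_pos: [438.4, 109.1, 2.9]
ee_rot: [179.9, -0.0, 98.7]
force: [-0.8, -0.5, -0.1]
gripper_width: 52.0
gripper_force: 0.0
```

Emit:
step_arm([
  [0,0,0,0,0,0,0],
  [0,0,0,0,0,0,0],
  [0,0,0,0,0,0,0],
  [0,0,0,0,0,0,0],
  [0,0,0,0,0,0,0],
  [0,0,0,0,0,0,0],
  [0,0,0,0,0,0,0],
  [0,0,0,0,0,0,0],
], force=30)

```text
time_s: 26.7
ee_pos: [437.8, 108.9, 2.3]
ee_rot: [-180.0, -0.0, 98.7]
force: [-0.0, 0.4, 0.1]
gripper_width: 0.8
gripper_force: 0.0
```

```bash
python3 - <<'E'
from fit import *
cam("wrist","pics/w8.png");cam("side","pics/d8.png");st()
a=cv2.imread("pics/d8.png")[190:340,220:420]
cv2.imwrite("pics/v8.png",np.hstack([cv2.imread("pics/w8.png")[100:480,120:520],cv2.resize(a,(400,300))[:300] if 0 else cv2.copyMakeBorder(cv2.resize(a,(400,300)),0,80,0,0,0)]))
E
```

```text
26.8 [437.8 108.9   2.3] [180.    -0.    98.69] [ 12.5  19.9 120.    0.   40.1   3.8] [-1.   0.5  0.3] 0.7
```

View pics/v8.png

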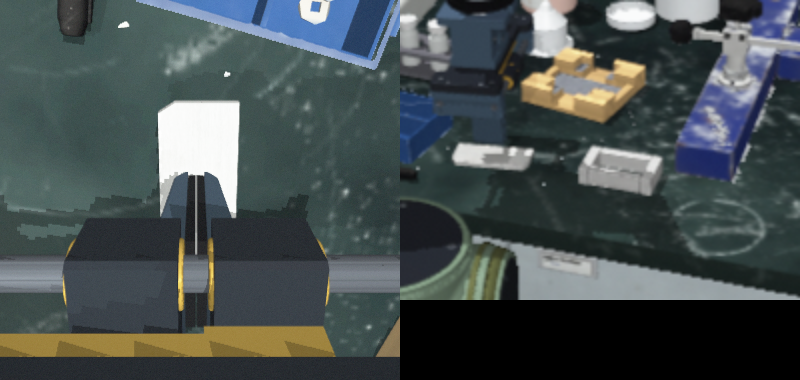

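The fingers closed over the middle of the blade without touching it, and the blade hasn't moved. So the real tip is higher than the reading suggests. I'll feel for the blade's top with the shut fingers.

Emit:
step_arm([
  [0,0,0,0,0,0.4,0],
  [0,0,0,0,0,0,0],
  [0,0,0,0,0,0.3,0],
  [0,0,0,0,0,0,0],
  [0,0,0,0,0,0.3,0],
  [0,0,0,0,0,0,0],
  [0,0,0,0,0,0,0],
  [0,0,0,0,0,0,0],
])

```text
time_s: 27.8
ee_pos: [437.9, 108.9, 1.4]
ee_rot: [180.0, -0.0, 98.7]
force: [0.2, -0.0, -0.3]
gripper_width: 0.3
gripper_force: 0.0
```

```bash
python3 - <<'E'
from fit import *
st();n="pics/w8.png"
print(fit(n,np.vstack(rect(19,45,6)),(439,109.5,8.7),(14,14,5)))
d=np.load("pics/w8.npz");R=rot([180,0,98.69]);o=np.array([437.8,108.9,2.3])
for t in((16,0,0),(16,0,-5),(11,0,0),(11,0,-5)):print(t,proj(n,o+R@np.array(t)).round(1))
E
```

```text
27.8 [437.9 108.9   1.4] [ 1.7999e+02 -1.0000e-02  9.8690e+01] [ 12.5  20.  120.    0.   39.9   3.8] [ 0.2 -0.  -0.3] 0.3
(array([439.04, 110.06,   8.68]), np.float32(83.5))
(16, 0, 0) [[315.1 259.5]]
(16, 0, -5) [[315.1 262.9]]
(11, 0, 0) [[315.1 269. ]]
(11, 0, -5) [[315.1 272.6]]
```

Emit:
step_arm([
  [0,0,0,0,0,0.5,0],
  [0,0,0,0,0,0,0],
  [0,0,0,0,0,0.5,0],
  [0,0,0,0,0,0,0],
  [0,0,0,0,0,0.3,0],
  [0,0,0,0,0,0,0],
  [0,0,0,0,0,0,0],
  [0,0,0,0,0,0,0],
])

```text
time_s: 28.8
ee_pos: [437.9, 108.9, 0.1]
ee_rot: [180.0, -0.0, 98.7]
force: [-0.2, -0.9, 0.2]
gripper_width: 0.3
gripper_force: 0.0
```

Emit:
step_arm([
  [0,0,0,0,0,0.5,0],
  [0,0,0,0,0,0,0],
  [0,0,0,0,0,0.5,0],
  [0,0,0,0,0,0,0],
  [0,0,0,0,0,0.3,0],
  [0,0,0,0,0,0,0],
  [0,0,0,0,0,0,0],
  [0,0,0,0,0,0,0],
])

```text
time_s: 29.8
ee_pos: [437.9, 108.9, -1.3]
ee_rot: [180.0, -0.0, 98.7]
force: [0.9, 0.4, -0.2]
gripper_width: 0.6
gripper_force: 0.0
```

```bash
python3 - <<'E'
from fit import *
st();cam("side","pics/d9.png");cam("wrist","pics/w9.png");cam("scene","pics/s9.png")
u,v=proj("pics/d9.png",[438,109,10])[0].astype(int);a,b=proj("pics/s9.png",[438,109,10])[0].astype(int);print(u,v,a,b)
g=lambda n,u,v:cv2.resize(cv2.imread(n)[max(v-40,0):v+40,max(u-50,0):u+50],(400,320),interpolation=cv2.INTER_CUBIC)
cv2.imwrite("pics/v9.png",np.hstack([g("pics/d9.png",u,v),g("pics/s9.png",a,b)]))
E
```

```text
29.8 [437.9 108.9  -1.3] [180.    -0.    98.69] [ 12.5  20.3 120.2   0.   39.5   3.8] [ 0.9  0.4 -0.2] 0.6
264 266 356 269
```

View pics/v9.png

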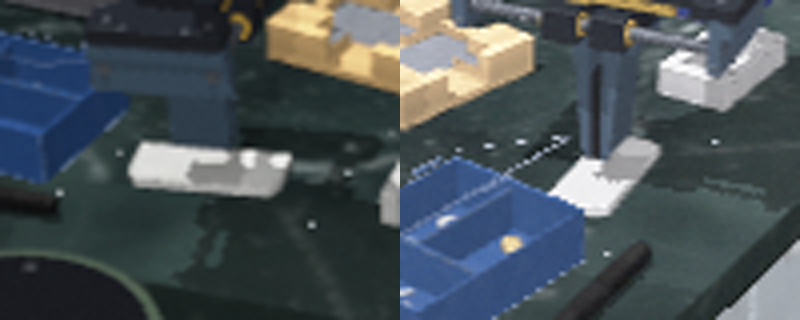

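The fingers still hover about 8 mm over the blade: their bottoms are at (205,148) in the left panel and (605,157) in the right. The wrist view agrees that the real tips are roughly 15–20 mm short of the stated TCP. I'll keep probing down.

Emit:
step_arm([
  [0,0,0,0,0,1,0],
  [0,0,0,0,0,1,0],
  [0,0,0,0,0,1,0],
  [0,0,0,0,0,1,0],
  [0,0,0,0,0,1,0],
  [0,0,0,0,0,0,0],
  [0,0,0,0,0,0,0],
  [0,0,0,0,0,0,0],
])

```text
time_s: 30.95
ee_pos: [437.9, 108.9, -6.2]
ee_rot: [180.0, -0.0, 98.7]
force: [-0.1, -0.3, 0.0]
gripper_width: 0.6
gripper_force: 0.0
```

Emit:
step_arm([
  [0,0,0,0,0,0.5,0],
  [0,0,0,0,0,0.5,0],
  [0,0,0,0,0,0,0],
  [0,0,0,0,0,0.5,0],
  [0,0,0,0,0,0,0],
  [0,0,0,0,0,0,0],
  [0,0,0,0,0,0,0],
  [0,0,0,0,0,0,0],
])

```text
time_s: 31.95
ee_pos: [437.9, 108.9, -7.7]
ee_rot: [180.0, -0.0, 98.7]
force: [0.3, 0.2, 0.2]
gripper_width: 0.4
gripper_force: 0.0
```

Emit:
step_arm([
  [0,0,0,0,0,0.5,0],
  [0,0,0,0,0,0,0],
  [0,0,0,0,0,0.5,0],
  [0,0,0,0,0,0,0],
  [0,0,0,0,0,0.5,0],
  [0,0,0,0,0,0,0],
  [0,0,0,0,0,0,0],
  [0,0,0,0,0,0,0],
])

```text
time_s: 32.95
ee_pos: [437.9, 108.9, -9.2]
ee_rot: [180.0, -0.0, 98.7]
force: [-0.5, 0.2, 0.8]
gripper_width: 0.2
gripper_force: 0.0
```

Emit:
step_arm([
  [0,0,0,0,0,0.5,0],
  [0,0,0,0,0,0,0],
  [0,0,0,0,0,0.5,0],
  [0,0,0,0,0,0,0],
  [0,0,0,0,0,0.5,0],
  [0,0,0,0,0,0,0],
  [0,0,0,0,0,0,0],
  [0,0,0,0,0,0,0],
])

```text
time_s: 33.95
ee_pos: [437.9, 108.9, -10.7]
ee_rot: [180.0, -0.0, 98.7]
force: [0.2, 0.9, -0.2]
gripper_width: 0.7
gripper_force: 0.0
```

Emit:
step_arm([
  [0,0,0,0,0,0.6,0],
  [0,0,0,0,0,0,0],
  [0,0,0,0,0,0.6,0],
  [0,0,0,0,0,0,0],
  [0,0,0,0,0,0.5,0],
  [0,0,0,0,0,0,0],
  [0,0,0,0,0,0,0],
  [0,0,0,0,0,0,0],
])

```text
time_s: 34.95
ee_pos: [437.9, 108.9, -12.4]
ee_rot: [180.0, -0.0, 98.7]
force: [0.2, 0.5, 0.4]
gripper_width: 0.4
gripper_force: 0.0
```

Emit:
step_arm([
  [0,0,0,0,0,0.5,0],
  [0,0,0,0,0,0,0],
  [0,0,0,0,0,0.5,0],
  [0,0,0,0,0,0,0],
  [0,0,0,0,0,0.5,0],
  [0,0,0,0,0,0,0],
  [0,0,0,0,0,0,0],
  [0,0,0,0,0,0,0],
])

```text
time_s: 35.95
ee_pos: [437.9, 108.9, -14.0]
ee_rot: [180.0, -0.0, 98.7]
force: [-0.3, 0.7, -0.1]
gripper_width: 0.4
gripper_force: 0.0
```

```bash
python3 - <<'E'
from fit import *
cam("wrist","pics/wA.png");cam("side","pics/dA.png");cam("scene","pics/sA.png");st()
for n in("w4","w7","w8","wA"):
    print(n,[(z,)+fit(f"pics/{n}.png",np.vstack(rect(19,45,z)),(439,109.5,8.7),(6,6,2)) for z in(-12,-6,0,6,12,18)])
for n,m in(("pics/d9.png","pics/dA.png"),("pics/s9.png","pics/sA.png")):
    u,v=proj(n,[438,109,6])[0].astype(int)
    a=[cv2.cvtColor(cv2.imread(k),cv2.COLOR_BGR2GRAY)[v-24:v+8,u] for k in(n,m)]; print(v,a[0].tolist(),a[1].tolist())
E
```

```text
36.1 [437.9 108.9 -13.9] [ 1.800e+02 -1.000e-02  9.869e+01] [ 12.5  21.5 120.9   0.   37.6   3.8] [0.9 0.1 1. ] 0.2
w4 [(-12, array([436.06, 109.18,   8.56]), np.float32(83.5)), (-6, array([437.16, 108.27,   8.59]), np.float32(94.9)), (0, array([438.07, 108.74,   8.54]), np.float32(108.4)), (6, array([438.9 , 109.4 ,   8.62]), np.float32(114.8)), (12, array([439.83, 109.93,   8.63]), np.float32(111.5)), (18, array([440.78, 110.19,   8.72]), np.float32(100.3))]
w7 [(-12, array([439.51, 107.38,   8.71]), np.float32(74.1)), (-6, array([439.26, 108.09,   8.68]), np.float32(83.8)), (0, array([439.4 , 108.04,   8.71]), np.float32(98.8)), (6, array([439.  , 109.52,   8.74]), np.float32(111.5)), (12, array([438.77, 110.96,   8.64]), np.float32(109.3)), (18, array([438.71, 111.67,   8.87]), np.float32(97.4))]
w8 [(-12, array([441.54, 106.78,   8.7 ]), np.float32(77.6)), (-6, array([440.69, 107.87,   8.63]), np.float32(81.9)), (0, array([439.52, 108.91,   8.69]), np.float32(76.2)), (6, array([439.04, 110.06,   8.68]), np.float32(83.5)), (12, array([438.76, 111.22,   8.77]), np.float32(75.1)), 
[... 255 characters left out ...]
46,   8.76]), np.float32(75.1)), (12, array([438.7 , 111.86,   9.15]), np.float32(69.0)), (18, array([437.38, 112.68,   8.75]), np.float32(59.0))]
267 [58, 60, 65, 66, 67, 66, 65, 61, 58, 59, 57, 57, 57, 58, 57, 57, 58, 57, 55, 82, 167, 221, 221, 203, 131, 130, 132, 131, 137, 162, 151, 62] [31, 45, 64, 66, 64, 59, 61, 66, 66, 67, 66, 66, 64, 57, 58, 57, 59, 57, 58, 58, 57, 58, 58, 57, 74, 122, 131, 130, 133, 149, 133, 51]
270 [62, 61, 64, 63, 67, 72, 73, 72, 73, 75, 74, 88, 90, 89, 90, 90, 89, 90, 90, 88, 89, 87, 89, 196, 185, 187, 156, 228, 239, 239, 239, 240] [55, 77, 78, 77, 63, 75, 72, 73, 74, 73, 74, 72, 73, 73, 73, 73, 74, 90, 88, 89, 91, 90, 91, 90, 88, 90, 88, 99, 176, 240, 240, 239]
```

Emit:
step_arm([
  [0,0,0,0,0,0.4,0],
  [0,0,0,0,0,0,0],
  [0,0,0,0,0,0.4,0],
  [0,0,0,0,0,0,0],
  [0,0,0,0,0,0.4,0],
  [0,0,0,0,0,0,0],
  [0,0,0,0,0,0,0],
  [0,0,0,0,0,0,0],
])

```text
time_s: 37.1
ee_pos: [437.9, 108.9, -15.1]
ee_rot: [180.0, -0.0, 98.7]
force: [0.3, -0.1, 0.5]
gripper_width: 0.6
gripper_force: 0.0
```

Emit:
step_arm([
  [0,0,0,0,0,0.5,0],
  [0,0,0,0,0,0,0],
  [0,0,0,0,0,0.5,0],
  [0,0,0,0,0,0,0],
  [0,0,0,0,0,0.4,0],
  [0,0,0,0,0,0,0],
  [0,0,0,0,0,0,0],
  [0,0,0,0,0,0,0],
])

```text
time_s: 38.1
ee_pos: [437.9, 108.9, -16.5]
ee_rot: [180.0, -0.0, 98.7]
force: [1.0, -0.0, -0.6]
gripper_width: 0.3
gripper_force: 0.0
```

Emit:
step_arm([
  [0,0,0,0,0,0.5,0],
  [0,0,0,0,0,0,0],
  [0,0,0,0,0,0.5,0],
  [0,0,0,0,0,0,0],
  [0,0,0,0,0,0.4,0],
  [0,0,0,0,0,0,0],
  [0,0,0,0,0,0,0],
  [0,0,0,0,0,0,0],
])

```text
time_s: 39.1
ee_pos: [437.9, 108.9, -16.7]
ee_rot: [180.0, -0.0, 98.7]
force: [-3.9, -1.4, 14.5]
gripper_width: 0.3
gripper_force: 7.1
```

Emit:
step_arm([
  [0,0,0,0,0,-13,0],
  [0,0,0,0.4,1.1,0,0.6],
  [0,0,0,0,0,0,0.6],
  [0,0,0,0,0,0,0.6],
  [0,0,0,0,0,0,0.6],
  [0,0,0,0,0,0,0.6],
  [0,0,0,0,0,6,0.6],
  [0,0,0,0,0,4,0.6],
])

```text
time_s: 40.1
ee_pos: [438.6, 109.4, -15.5]
ee_rot: [-180.0, -0.0, 98.7]
force: [0.0, 0.1, -0.6]
gripper_width: 54.9
gripper_force: 0.0
```

Emit:
step_arm([
  [0,0,0,0,0,2,0.6],
  [0,0,0,0,0,1.5,0.6],
  [0,0,0,0,0,1,0.6],
  [0,0,0,0,0,0.5,0.6],
  [0,0,0,0,0,0,0.6],
  [0,0,0,0,0,0,0.6],
  [0,0,0,0,0,0,0.6],
  [0,0,0,0,0,0,0.6],
])

```text
time_s: 41.1
ee_pos: [438.9, 109.5, -19.9]
ee_rot: [180.0, -0.0, 98.7]
force: [0.6, 0.7, 0.8]
gripper_width: 54.8
gripper_force: 0.0
```

Emit:
step_arm([
  [0,0,0,0,0,0,0],
  [0,0,0,0,0,0,0],
  [0,0,0,0,0,0,0],
  [0,0,0,0,0,0,0],
  [0,0,0,0,0,0,0],
  [0,0,0,0,0,0,0],
  [0,0,0,0,0,0,0],
  [0,0,0,0,0,0,0],
], force=35)

```text
time_s: 42.1
ee_pos: [438.9, 109.5, -20.0]
ee_rot: [180.0, -0.0, 98.7]
force: [0.2, -0.3, 0.3]
gripper_width: 37.1
gripper_force: 35.0
```

Emit:
step_arm([
  [0,0,0,0,0,-10,0],
  [0,0,0,0,0,-30,0],
  [0,0,0,0,0,-40,0],
  [0,0,0,0,0,-40,0],
  [0,0,10,0,0,0,0],
  [0,0,9.9,0,0,0,0],
  [0,0,0,-3.8,47.1,0,0],
  [0,0,0,-3.8,47.1,0,0],
])

```text
time_s: 43.1
ee_pos: [530.5, 83.6, 100.8]
ee_rot: [180.0, -0.0, 78.8]
force: [0.6, 0.5, -2.1]
gripper_width: 37.2
gripper_force: 35.0
```

Emit:
step_arm([
  [0,0,0,-3.8,47.2,0,0],
  [0,0,0,-3.8,47.2,0,0],
  [0,0,0,0,0,0,0],
  [0,0,0,0,0,40,0],
  [0,0,0,0,0,30,0],
  [0,0,0,0,0,10,0],
  [0,0,0,0,0,0,0],
  [0,0,0,0,0,0,0],
])

```text
time_s: 44.1
ee_pos: [621.9, 58.1, 21.6]
ee_rot: [179.9, -0.0, 78.8]
force: [-0.5, -0.1, -1.6]
gripper_width: 36.9
gripper_force: 35.0
```

```bash
python3 - <<'E'
from fit import *
cam("wrist","pics/wB.png");st()
n="pics/wB.png";s=state()
print("case",fit(n,casem(),(621,58,-11.2),(6,6,2)), fit("pics/w7.png",casem(),(621,58,-11.2),(4,4,2)))
print("blade",[fit(n,np.vstack(rect(19,45,z)),(621,58,-11.2),(8,8,3)) for z in(40,48)])
E
```

```text
44.15 [621.9  58.1  21.6] [ 1.7984e+02 -5.0000e-02  7.8790e+01] [ 4.3 30.8 95.6  0.  53.4 15.5] [-0.4  0.1 -1.5] 37.1
case (array([621.08,  58.39, -11.34]), np.float32(75.0)) (array([620.93,  58.26, -11.52]), np.float32(71.8))
blade [(array([621.03,  56.08, -10.27]), np.float32(85.9)), (array([621.49,  57.8 , -11.25]), np.float32(101.4))]
```

Emit:
step_arm([
  [0,0,0,0,-0.6,10,0],
  [0,0,0,0,0,8,0],
  [0,0,0,0,0,5,0],
  [0,0,0,0,0,3,0],
  [0,0,0,0,0,1.8,0],
  [0,0,0,0,0,0,0],
  [0,0,0,0,0,0,0],
  [0,0,0,0,0,0,0],
])

```text
time_s: 45.15
ee_pos: [620.5, 58.0, -7.6]
ee_rot: [180.0, -0.0, 78.8]
force: [-0.2, 0.5, -1.7]
gripper_width: 37.0
gripper_force: 35.0
```

Emit:
step_arm([
  [0,0,0,0,0,1,0],
  [0,0,0,0,0,1,0],
  [0,0,0,0,0,1,0],
  [0,0,0,0,0,1,0],
  [0,0,0,0,0,0.5,0],
  [0,0,0,0,0,0,0],
  [0,0,0,0,0,0,0],
  [0,0,0,0,0,0,0],
])

```text
time_s: 46.15
ee_pos: [620.8, 58.1, -10.5]
ee_rot: [179.9, -0.0, 78.8]
force: [-3.3, -0.7, 9.6]
gripper_width: 37.4
gripper_force: 40.2
```

```bash
python3 - <<'E'
from fit import *
cam("wrist","pics/wC.png");cam("side","pics/dC.png");cam("scene","pics/sC.png");st()
n="pics/wC.png"
print("case",fit(n,casem(),(621,58,-11.3),(4,4,2)))
for z in(10,13,16,19,22): print(z,fit(n,np.vstack(rect(19,45,z)),(621,58,-11.3),(5,5,2)))
im=cv2.imread(n);w=cv2.resize(im[130:330,215:415],(400,400),interpolation=cv2.INTER_CUBIC)
def g(n):
    u,v=proj(n,[621,58,15])[0].astype(int); return cv2.resize(cv2.imread(n)[v-25:v+25,u-50:u+50],(400,200),interpolation=cv2.INTER_CUBIC)
cv2.imwrite("pics/vC.png",np.hstack([w,np.vstack([g("pics/dC.png"),g("pics/sC.png")])]))
E
```

```text
46.3 [620.8  58.  -10.4] [ 1.7992e+02 -3.0000e-02  7.8790e+01] [ 4.3 32.8 97.4  0.  49.6 15.5] [-2.7 -0.3  9.6] 37.4
case (array([621.19,  58.  , -11.17]), np.float32(81.0))
10 (array([620.39,  57.19, -11.24]), np.float32(89.1))
13 (array([620.87,  59.9 , -11.28]), np.float32(97.0))
16 (array([621.32,  62.15, -11.23]), np.float32(103.6))
19 (array([621.6 ,  63.71, -11.21]), np.float32(107.0))
22 (array([620.63,  62.45, -11.03]), np.float32(89.2))
```

View pics/vC.png

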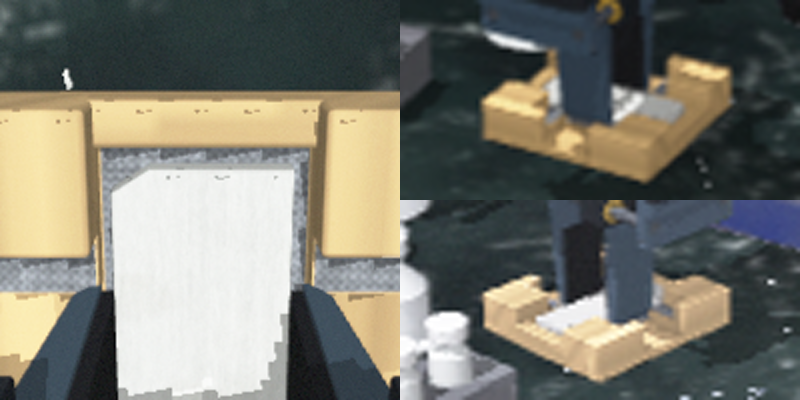

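The wrist panel shows the blade's +y end sitting centrally in the slot, with its edge at row 168 of the crop. The edge fit puts that end near the floor while the middle is about 3.5 mm high, so the blade seems pitched in the grip. I'll ease the grip and press down gently to flatten it.

Emit:
step_arm([
  [0,0,0,0,0,0,0],
  [0,0,0,0,0,0,0],
  [0,0,0,0,0,0,0],
  [0,0,0,0,0,0,0],
  [0,0,0,0,0,0.3,0],
  [0,0,0,0,0,0.3,0],
  [0,0,0,0,0,0,0],
  [0,0,0,0,0,0,0],
], force=10)

```text
time_s: 47.3
ee_pos: [621.1, 58.1, -10.5]
ee_rot: [179.9, -0.0, 78.8]
force: [-2.3, -0.3, 11.1]
gripper_width: 37.8
gripper_force: 16.1
```

```bash
python3 - <<'E'
from fit import *
s=state();R=rot([0,0,-11.3]);print("force case frame",(R.T@s["force"]).round(2),"torque",(R.T@s["torque"]).round(3),s["ee_pos"].round(2),s["gripper_width"],s["gripper_force"])
im=cv2.cvtColor(cv2.imread("pics/wC.png"),cv2.COLOR_BGR2GRAY)
T=rot([0,0,-11.3]);c=np.array([621.1,58.1,0])
for n,P in(("ledge edge",[(28,17,14),(35,17,14)]),("finger",[(22,16,12),(30,16,12),(22,16,14),(30,16,14)])):
    print(n,proj("pics/wC.png",c+np.array(P)@T.T).round(1).tolist())
for u in(246,250,254,258,372,376,380,384): print(u,im[250:300:2,u].tolist())
E
```

```text
force case frame [-2.24 -0.71 11.05] torque [-0.124  0.669  0.112] [621.12  58.07 -10.53] 37.838527886618486 16.138489097356796
ledge edge [[381.3, 275.7], [397.4, 275.7]]
finger [[366.9, 276.1], [385.1, 276.2], [367.5, 277.8], [385.8, 277.9]]
246 [221, 220, 219, 218, 168, 136, 157, 160, 158, 176, 169, 158, 166, 188, 143, 168, 216, 202, 94, 78, 78, 76, 79, 76, 77]
250 [218, 214, 216, 214, 165, 96, 98, 144, 155, 149, 165, 143, 143, 189, 123, 88, 76, 77, 79, 82, 79, 77, 78, 78, 77]
254 [212, 212, 212, 211, 163, 97, 109, 166, 160, 171, 168, 159, 160, 81, 78, 79, 79, 77, 78, 74, 78, 80, 77, 78, 77]
258 [188, 187, 191, 186, 128, 91, 132, 163, 137, 173, 165, 163, 82, 77, 76, 79, 77, 73, 79, 79, 80, 77, 63, 57, 53]
372 [147, 139, 145, 125, 128, 146, 169, 193, 198, 154, 172, 161, 79, 76, 78, 74, 78, 78, 76, 74, 63, 53, 44, 45, 35]
376 [162, 168, 174, 159, 106, 149, 148, 150, 151, 146, 145, 144, 143, 80, 78, 76, 77, 80, 78, 79, 76, 77, 72, 78, 74]
380 [220, 222, 223, 215, 144, 94, 101, 147, 144, 167, 138, 156, 170, 191, 77, 80, 78, 80, 78, 77, 76, 77, 79, 79, 78]
384 [222, 222, 222, 217, 146, 101, 109, 143, 157, 158, 145, 153, 151, 205, 201, 200, 182, 73, 80, 79, 77, 78, 76, 76, 77]
```

The finger's front edge (row 274) overlaps the ledge edge (row 276) by about 1 mm on the +y side, and the torque says the load is at a finger rather than at the blade's end. I'll lift a little, shift −1.5 mm along tool x and try again.

Emit:
step_arm([
  [0,0,0,0,0,-5.1,0],
  [0,0,0,0,0,0,0],
  [0,0,0,-1.5,0,0,0],
  [0,0,0,0,0,0,0],
  [0,0,0,0,0,2,0],
  [0,0,0,0,0,1.5,0],
  [0,0,0,0,0,1,0],
  [0,0,0,0,0,0,0],
], force=30)

```text
time_s: 48.3
ee_pos: [620.5, 56.8, -11.2]
ee_rot: [179.9, -0.0, 78.8]
force: [-1.6, 0.0, 5.3]
gripper_width: 37.1
gripper_force: 36.0
```

```bash
python3 - <<'E'
from fit import *
s=state();R=rot([0,0,-11.3]);print("force",(R.T@s["force"]).round(2),"torque",(R.T@s["torque"]).round(3));st()
cam("wrist","pics/wD.png");n="pics/wD.png"
for z in(10,12,14,16): print(z,fit(n,np.vstack(rect(19,45,z)),(621,58,-11.3),(5,6,2)))
E
```

```text
force [-1.57 -0.27  5.28] torque [-0.044  0.362 -0.027]
48.3 [620.5  56.8 -11.2] [ 1.7994e+02 -4.0000e-02  7.8790e+01] [ 4.2 32.9 97.5  0.  49.5 15.4] [-1.6  0.   5.3] 37.1
10 (array([620.1 ,  56.41, -11.37]), np.float32(85.6))
12 (array([620.43,  57.92, -11.22]), np.float32(88.9))
14 (array([620.04,  56.16, -11.27]), np.float32(94.4))
16 (array([621.01,  60.84, -11.21]), np.float32(100.0))
```

```bash
python3 - <<'E'
from fit import *
M=lambda z:np.vstack([seg3((-19,-5,z),(-19,45,z)),seg3((19,-5,z),(19,34,z)),seg3((-19,45,z),(10,45,z))])
for n,zs in(("wB",range(38,56,2)),("wC",range(8,22,2)),("wD",range(8,22,2))):
    print(n,[(z,fit(f"pics/{n}.png",M(z),(621,58,-11.3),(3,5,1))) for z in zs])
# sides only: width of blade at image rows near y'=25 -> depth
for n in("wB","wC","wD"):
    im=cv2.cvtColor(cv2.imread(f"pics/{n}.png"),cv2.COLOR_BGR2GRAY);r=[]
    for row in range(225,262,6):
        c=np.where(im[row,240:400]>225)[0]; r.append((row,int(c.min()+240),int(c.max()+240),int(c.size)))
    print(n,r)
E
```

```text
wB [(38, (array([624.21,  66.06, -11.55]), np.float32(96.6))), (40, (array([624.  ,  66.45, -11.22]), np.float32(98.3))), (42, (array([621.32,  56.7 , -10.49]), np.float32(92.6))), (44, (array([621.49,  57.18, -10.73]), np.float32(102.6))), (46, (array([621.47,  57.71, -11.06]), np.float32(109.7))), (48, (array([621.55,  58.18, -11.2 ]), np.float32(112.0))), (50, (array([621.64,  58.61, -11.16]), np.float32(108.6))), (52, (array([621.59,  59.1 , -11.5 ]), np.float32(101.1))), (54, (array([621.32,  59.61, -10.83]), np.float32(93.8)))]
wC [(8, (array([621.34,  61.14, -12.33]), np.float32(98.5))), (10, (array([621.16,  61.54, -11.68]), np.float32(106.2))), (12, (array([621.25,  61.91, -11.22]), np.float32(115.3))), (14, (array([621.3 ,  62.31, -11.26]), np.float32(121.5))), (16, (array([621.4 ,  62.71, -11.17]), np.float32(123.1))), (18, (array([621.46,  63.18, -11.01]), np.float32(120.1))), (20, (array([621.56,  63.79,  -9.98]), np.float32(115.8)))]
wD [(8, (array([621.12,  61.24, -12.21]), np.float32(98.9))), (10, (array([621.12,  61.59, -11.47]), np.float32(108.0))), (12, (array([621.24,  61.96, -11.25]), np.float32(116.6))), (14, (array([621.3 ,  62.36, -11.21]), np.float32(121.2))), (16, (array([621.34,  62.77, -11.12]), np.float32(121.2))), (18, (array([621.4 ,  63.25, -10.75]), np.float32(117.0))), (20, (array([621.35,  63.78, -10.  ]), np.float32(114.6)))]
wB [(225, 240, 360, 107), (231, 240, 360, 109), (237, 272, 360, 89), (243, 272, 360, 89), (249, 272, 360, 89), (255, 247, 359, 93), (261, 240, 359, 117)]
wC [(225, 273, 360, 88), (231, 240, 360, 91), (237, 271, 360, 90), (243, 272, 360, 89), (249, 272, 360, 89), (255, 240, 359, 90), (261, 272, 359, 88)]
wD [(225, 273, 360, 88), (231, 240, 360, 91), (237, 271, 360, 90), (243, 272, 360, 89), (249, 240, 360, 90), (255, 272, 359, 88), (261, 272, 359, 88)]
```

```bash
python3 - <<'E'
from fit import *
for n in("wB","wC","wD"):
    im=cv2.imread(f"pics/{n}.png").astype(int)
    for u in(300,330): print(n,u,[(r,im[r,u].tolist()) for r in range(196,232,3)])
from numpy import array
T=rot([0,0,-11.3])
print("end edge rows expected: TCP-centred",[proj(f"pics/{n}.png",array([x,y,z])+T@array([0,45,0]))[0].round(1) for n,x,y,z in(("wB",621.9,58.1,47.6),("wC",620.8,58,15.6),("wD",620.5,56.8,14.8))])
E
```

```text
wB 300 [(196, [175, 171, 164]), (199, [146, 141, 136]), (202, [155, 149, 144]), (205, [163, 155, 153]), (208, [153, 147, 144]), (211, [169, 165, 162]), (214, [188, 194, 189]), (217, [237, 239, 237]), (220, [238, 241, 240]), (223, [241, 243, 242]), (226, [242, 244, 243]), (229, [242, 244, 242])]
wB 330 [(196, [150, 143, 139]), (199, [172, 165, 160]), (202, [157, 150, 145]), (205, [146, 140, 135]), (208, [165, 159, 151]), (211, [160, 155, 150]), (214, [185, 188, 185]), (217, [242, 244, 242]), (220, [242, 243, 242]), (223, [240, 242, 241]), (226, [238, 241, 239]), (229, [240, 242, 240])]
wC 300 [(196, [145, 201, 227]), (199, [147, 199, 227]), (202, [119, 161, 186]), (205, [114, 111, 107]), (208, [122, 118, 115]), (211, [173, 170, 164]), (214, [189, 192, 190]), (217, [238, 240, 239]), (220, [239, 242, 241]), (223, [243, 245, 243]), (226, [243, 245, 244]), (229, [243, 244, 243])]
wC 330 [(196, [143, 200, 228]), (199, [144, 199, 228]), (202, [115, 160, 184]), (205, [96, 93, 89]), (208, [178, 172, 167]), (211, [166, 162, 159]), (214, [164, 170, 165]), (217, [242, 244, 242]), (220, [243, 245, 243]), (223, [242, 244, 243]), (226, [240, 243, 242]), (229, [241, 243, 242])]
wD 300 [(196, [147, 200, 227]), (199, [120, 165, 193]), (202, [113, 110, 107]), (205, [97, 95, 91]), (208, [176, 169, 163]), (211, [125, 125, 121]), (214, [185, 191, 187]), (217, [238, 241, 240]), (220, [240, 243, 241]), (223, [242, 244, 243]), (226, [243, 245, 244]), (229, [243, 245, 244])]
wD 330 [(196, [146, 199, 228]), (199, [121, 164, 193]), (202, [108, 105, 100]), (205, [134, 129, 125]), (208, [171, 164, 159]), (211, [186, 183, 177]), (214, [190, 194, 192]), (217, [244, 245, 243]), (220, [243, 245, 244]), (223, [243, 244, 243]), (226, [240, 242, 240]), (229, [241, 243, 242])]
end edge rows expected: TCP-centred [array([316.7, 213.8]), array([316.6, 214.1]), array([316.5, 213.8])]
```

```bash
python3 - <<'E'
from fit import *
for n in("wB","wC","wD"):
    im=cv2.cvtColor(cv2.imread(f"pics/{n}.png"),cv2.COLOR_BGR2GRAY)
    for u in(250,254,258,262,366,370,374,378,382): print(n,u,"".join(f"{v:4d}" for v in im[262:292,u]))
print(fit("pics/wD.png",casem(),(621,58,-11.3),(4,4,2)))
T=rot([0,0,-11.3])
print(proj("pics/wD.png",np.array([621.1,58.15,0])+np.array([(25,17,14),(-25,17,14),(25,29,14)])@T.T).round(1).tolist())
E
```

```text
wB 250  230 229 229 229 229 229 231 230 230 229 230 230 231 230 231 226 194 135  91  75  76  78  76  74  71  77  77  78  77  78
wB 254  229 228 229 229 228 229 228 229 229 229 226 229 228 211  91  74  76  77  76  73  72  78  74  77  77  76  75  74  75  77
wB 258  231 229 231 230 230 229 231 229 229 229 228 215  92  75  77  78  73  79  76  74  75  74  76  74  77  78  77  75  75  76
wB 262  228 230 230 229 227 228 228 227 229 214 116  75  74  76  75  76  77  74  74  71  61  55  56  51  44  36  35  34  36  29
wB 366  199 199 197 198 199 199 198 198 202 190 142 118 111  83  40  40  32  31  35  28  32  30  35  35  37  33  31  33  29  27
wB 370  196 199 198 198 196 198 199 198 199 187 142  75  76  72  78  74  76  76  76  73  73  70  63  59  50  50  46  38  38  35
wB 374  198 199 200 200 200 199 200 196 198 198 200 185 111  74  74  78  77  78  74  80  75  78  77  77  74  74  80  78  78  76
wB 378  198 200 199 198 198 200 201 197 200 199 200 200 198 190 144  78  79  76  76  75  75  74  78  75  75  76  70  74  75  75
wB 382  197 197 199 198 199 198 198 198 200 197 198 195 197 196 195 195 190 
[... 1756 characters left out ...]
151 154 127 112  78  64  40  37  35  34  35  32  30  32  34  33  33  29  31  35  31  29
wD 370  106 105 104 103 102 100 100 103 106 101  79  77  76  81  74  76  74  76  76  74  74  64  60  46  51  45  43  43  34  32
wD 374  171 165 160 166 169 154 141 140 155 169 159 136 110  74  79  77  76  74  77  76  78  78  79  78  79  78  76  78  76  76
wD 378  154 162 159 145 138 143 151 154 151 153 158 176 196 130 117  77  77  76  77  79  76  77  78  77  80  78  79  73  78  82
wD 382  145 151 162 159 152 152 148 154 153 154 150 167 190 153 200 197 191 178 119  78  76  78  76  78  77  76  78  81  76  77
(array([621.16,  58.08, -11.21]), np.float32(81.5))
[[374.9, 273.3], [259.4, 273.2], [376.1, 246.9]]
```

Emit:
step_arm([
  [0,0,0,0,0,-4,0],
  [0,0,0,-1,0,0,0],
  [0,0,0,0,0,0,0],
  [0,0,0,0,0,2,0],
  [0,0,0,0,0,1,0],
  [0,0,0,0,0,1,0],
  [0,0,0,0,0,0,0],
  [0,0,0,0,0,0,0],
])

```text
time_s: 49.35
ee_pos: [620.2, 55.5, -10.5]
ee_rot: [179.9, -0.0, 78.8]
force: [-2.3, 0.3, 9.8]
gripper_width: 36.8
gripper_force: 35.4
```

```bash
python3 - <<'E'
from fit import *
s=state();R=rot([0,0,-11.3]);print("force",(R.T@s["force"]).round(2),"torque",(R.T@s["torque"]).round(3));st()
E
```

```text
force [-2.33 -0.15  9.78] torque [-0.507  0.649 -0.005]
49.35 [620.2  55.5 -10.5] [ 1.7994e+02 -1.0000e-02  7.8790e+01] [ 4.1 32.8 97.5 -0.  49.6 15.3] [-2.3  0.3  9.8] 36.8
```

Contact now moves to the blade's −y corner, while before it was along the blade's −x edge. That means the blade itself is touching, slightly rolled in the grip, and not the fingers. I'll re-centre it, lower to light contact and relax the grip to the minimum so it settles.

Emit:
step_arm([
  [0,0,0,0,0,-4,0],
  [0,0,0,1.9,0,0,0],
  [0,0,0,0,0,0,0],
  [0,0,0,0,0,2,0],
  [0,0,0,0,0,1.5,0],
  [0,0,0,0,0,0.5,0],
  [0,0,0,0,0,0,0],
  [0,0,0,0,0,0,0],
])

```text
time_s: 50.35
ee_pos: [620.4, 56.9, -11.3]
ee_rot: [180.0, 0.0, 78.8]
force: [-1.5, -2.0, 6.5]
gripper_width: 37.1
gripper_force: 36.2
```

Emit:
step_arm([
  [0,0,0,0,0,0,0],
  [0,0,0,0,0,0,0],
  [0,0,0,0,0,0,0],
  [0,0,0,0,0,0.5,0],
  [0,0,0,0,0,0.5,0],
  [0,0,0,0,0,0,0],
  [0,0,0,0,0,0,0],
  [0,0,0,0,0,0,0],
], force=3)

```text
time_s: 51.35
ee_pos: [620.6, 56.9, -11.7]
ee_rot: [179.9, 0.0, 78.8]
force: [-3.8, -1.9, 10.0]
gripper_width: 37.9
gripper_force: 11.1
```

```bash
python3 - <<'E'
from fit import *
s=state();R=rot([0,0,-11.3]);print("force",(R.T@s["force"]).round(2),"torque",(R.T@s["torque"]).round(3));st()
E
```

```text
force [-3.37 -2.57 10.05] torque [-0.562  0.52  -0.045]
51.35 [620.6  56.9 -11.7] [1.7993e+02 2.0000e-02 7.8800e+01] [ 4.2 32.9 97.5 -0.1 49.5 15.4] [-3.8 -1.9 10. ] 37.9
```

Emit:
step_arm([
  [0,0,0,0,0,0,0],
  [0,0,0,0,0,-5,0],
  [0,0,0,0.9,1.8,0,0],
  [0,0,0,0,0,0,0],
  [0,0,0,0,0,2,0],
  [0,0,0,0,0,2,0],
  [0,0,0,0,0,0,0],
  [0,0,0,0,0,0,0],
], force=20)

```text
time_s: 52.35
ee_pos: [623.0, 58.1, -10.4]
ee_rot: [179.9, -0.1, 78.8]
force: [-3.0, 0.2, 8.9]
gripper_width: 37.5
gripper_force: 29.3
```

```bash
python3 - <<'E'
from fit import *
s=state();R=rot([0,0,-11.3]);print("force",(R.T@s["force"]).round(2),"torque",(R.T@s["torque"]).round(3),s["gripper_force"]);st()
cam("wrist","pics/wE.png");cam("side","pics/dE.png")
im=cv2.cvtColor(cv2.imread("pics/wE.png"),cv2.COLOR_BGR2GRAY)
for r in (225,240,255): 
    print(r,im[r,250:285].tolist(),im[r,352:382].tolist())
print("end",im[196:226:2,300].tolist(),im[196:226:2,340].tolist())
d=cv2.imread("pics/dE.png");u,v=proj("pics/dE.png",[592,64,10])[0].astype(int);print(u,v)
g=cv2.cvtColor(d,cv2.COLOR_BGR2GRAY)[v-14:v+12,u-16:u+16];print("\n".join("".join(f"{x:4d}" for x in r) for r in g))
E
```

```text
force [-2.93 -0.42  8.87] torque [-0.082  0.314 -0.   ] 29.308298681862652
52.35 [623.   58.1 -10.4] [ 1.7988e+02 -5.0000e-02  7.8790e+01] [ 4.3 33.  97.2  0.  49.7 15.5] [-3.   0.2  8.9] 37.5
225 [203, 193, 172, 122, 104, 107, 110, 116, 112, 108, 200, 162, 141, 144, 150, 160, 155, 144, 140, 140, 120, 171, 202, 231, 240, 242, 244, 245, 244, 242, 243, 243, 241, 242, 243] [242, 242, 243, 244, 242, 241, 244, 242, 238, 205, 116, 107, 131, 117, 104, 98, 97, 99, 102, 125, 178, 196, 209, 222, 222, 224, 224, 224, 222, 223]
240 [206, 199, 190, 158, 109, 102, 106, 111, 106, 106, 130, 190, 157, 145, 157, 168, 173, 165, 149, 145, 146, 228, 239, 242, 241, 244, 242, 241, 242, 242, 243, 243, 241, 242, 243] [242, 241, 238, 241, 242, 242, 242, 242, 237, 161, 159, 130, 131, 108, 103, 98, 100, 100, 101, 160, 191, 203, 219, 222, 221, 224, 223, 223, 223, 222]
255 [212, 205, 196, 188, 142, 107, 148, 195, 202, 133, 109, 178, 191, 158, 150, 157, 165, 165, 148, 139, 148, 184, 238, 242, 242, 242, 241, 239, 243, 241, 241, 241, 242, 242, 240] [239, 238, 239, 242, 240, 244, 243, 240, 203, 123, 107, 132, 118, 103
[... 2899 characters left out ...]
118 124 138 138 139 140 141 142 143 145 147 147 149 145
  38  39  40  38  38  44  62  85 110 120 127 133 136 148 172 183 159 136 119 123 135 135 135 137 139 138 139 140 142 142 144 143
  38  38  37  40  41  41  43  46  47  50  79  96 112 122 127 137 140 139 132 132 137 136 136 136 135 135 137 137 138 139 140 141
  38  38  39  40  41  42  44  45  46  47  46  45  53  60  81 111 122 124 122 132 144 142 139 139 136 135 136 135 135 136 137 138
  39  41  44  47  46  45  44  45  46  48  46  43  43  44  46  43  50  64  83 108 127 133 132 137 141 141 139 138 135 136 136 135
  43  43  46  53  53  49  45  45  46  47  45  43  43  44  47  41  32  31  32  33  44  79  92 108 122 128 137 142 140 139 138 137
```

I can't get the blade's underside below about 2–3 mm over the slot floor. I'll go to the position where it sat deepest, relax the grip, then open slowly.

Emit:
step_arm([
  [0,0,0,0,0,-4,0],
  [0,0,0,-1.4,-1.4,0,0],
  [0,0,0,0,0,0,0],
  [0,0,0,0,0,2,0],
  [0,0,0,0,0,2,0],
  [0,0,0,0,0,1,0],
  [0,0,0,0,0,0,0],
  [0,0,0,0,0,0,0],
])

```text
time_s: 53.45
ee_pos: [620.9, 56.8, -11.8]
ee_rot: [179.9, -0.0, 78.8]
force: [-2.2, -0.7, 8.0]
gripper_width: 37.4
gripper_force: 28.5
```

Emit:
step_arm([
  [0,0,0,0,0,0,0.4],
  [0,0,0,0,0,0,0.41],
  [0,0,0,0,0,0,0.415],
  [0,0,0,0,0,0,0.42],
  [0,0,0,0,0,0,0.425],
  [0,0,0,0,0,0,0.43],
  [0,0,0,0,0,0,0.435],
  [0,0,0,0,0,0,0.44],
], force=3)

```text
time_s: 54.45
ee_pos: [621.0, 56.7, -11.8]
ee_rot: [179.9, -0.0, 78.8]
force: [-3.1, -0.6, 8.6]
gripper_width: 38.4
gripper_force: 9.6
```

```bash
python3 - <<'E'
from fit import *
s=state();R=rot([0,0,-11.3]);print("force",(R.T@s["force"]).round(2),"torque",(R.T@s["torque"]).round(3),s["gripper_force"]);st()
cam("wrist","pics/wF.png")
im=cv2.cvtColor(cv2.imread("pics/wF.png"),cv2.COLOR_BGR2GRAY)
for r in (225,240,255): 
    c=np.where(im[r,262:385]>228)[0]+262;print(r,c.min(),c.max(),len(c))
print("end",im[196:226:2,300].tolist(),im[196:226:2,340].tolist())
E
```

```text
force [-2.92 -1.22  8.62] torque [-0.277  0.559  0.038] 9.587140381336212
54.45 [621.   56.7 -11.8] [ 1.7993e+02 -1.0000e-02  7.8790e+01] [ 4.2 33.  97.5 -0.  49.5 15.4] [-3.1 -0.6  8.6] 38.4
225 272 360 89
240 272 359 88
255 272 359 88
end [200, 198, 148, 103, 105, 124, 164, 163, 177, 237, 240, 241, 244, 244, 245] [202, 199, 149, 101, 160, 162, 145, 171, 174, 236, 240, 239, 239, 239, 240]
```

Emit:
step_arm([
  [0,0,0,0,0,0,0.445],
  [0,0,0,0,0,0,0.45],
  [0,0,0,0,0,0,0.455],
  [0,0,0,0,0,0,0.46],
  [0,0,0,0,0,0,0.465],
  [0,0,0,0,0,0,0.47],
  [0,0,0,0,0,0,0.475],
  [0,0,0,0,0,0,0.48],
])

```text
time_s: 55.5
ee_pos: [621.0, 56.7, -11.8]
ee_rot: [179.9, -0.0, 78.8]
force: [-1.4, -1.9, 9.0]
gripper_width: 38.4
gripper_force: 9.6
```

```bash
python3 - <<'E'
from fit import *
s=state();R=rot([0,0,-11.3]);print("force",(R.T@s["force"]).round(2),"torque",(R.T@s["torque"]).round(3),s["gripper_force"]);st()
cam("wrist","pics/wG.png")
im=cv2.cvtColor(cv2.imread("pics/wG.png"),cv2.COLOR_BGR2GRAY)
for r in (225,240,255): 
    c=np.where(im[r,262:385]>228)[0]+262;print(r,c.min(),c.max(),len(c))
print("end",im[196:226:2,300].tolist(),im[196:226:2,340].tolist())
E
```

```text
force [-1.05 -2.11  8.97] torque [-0.376  0.518 -0.025] 9.587046951055527
55.5 [621.   56.7 -11.8] [ 1.7993e+02 -1.0000e-02  7.8790e+01] [ 4.2 33.  97.5 -0.  49.5 15.4] [-1.4 -1.9  9. ] 38.4
225 272 360 89
240 272 359 88
255 272 359 88
end [201, 198, 148, 99, 105, 124, 162, 166, 177, 238, 240, 241, 243, 244, 244] [202, 199, 151, 96, 161, 160, 145, 170, 177, 237, 241, 239, 239, 241, 241]
```

Emit:
step_arm([
  [0,0,0,0,0,-0.3,0.48],
  [0,0,0,0,0,-0.3,0.48],
  [0,0,0,0,0,-0.3,0.48],
  [0,0,0,0,0,-0.3,0.48],
  [0,0,0,0,0,0,0.48],
  [0,0,0,0,0,0,0.48],
  [0,0,0,0,0,0,0.48],
  [0,0,0,0,0,0,0.48],
])

```text
time_s: 56.55
ee_pos: [620.9, 56.7, -11.7]
ee_rot: [180.0, -0.0, 78.8]
force: [-0.2, -0.9, 6.3]
gripper_width: 38.4
gripper_force: 9.2
```

```bash
python3 - <<'E'
from fit import *
s=state();R=rot([0,0,-11.3]);print("force",(R.T@s["force"]).round(2),"torque",(R.T@s["torque"]).round(3),s["gripper_force"]);st()
cam("wrist","pics/wH.png")
im=cv2.cvtColor(cv2.imread("pics/wH.png"),cv2.COLOR_BGR2GRAY)
for r in (225,240,255): 
    c=np.where(im[r,262:385]>228)[0]+262;print(r,c.min(),c.max(),len(c))
print("end",im[196:226:2,300].tolist(),im[196:226:2,340].tolist())
E
```

```text
force [-0.05 -0.9   6.27] torque [-0.281  0.253  0.014] 9.180633500218391
56.55 [620.9  56.7 -11.7] [ 1.7995e+02 -1.0000e-02  7.8790e+01] [ 4.2 33.  97.5 -0.  49.5 15.4] [-0.2 -0.9  6.3] 38.4
225 272 360 89
240 272 359 88
255 272 359 88
end [202, 198, 146, 102, 106, 122, 163, 165, 174, 238, 240, 241, 243, 244, 244] [201, 200, 146, 98, 160, 160, 146, 169, 176, 238, 241, 240, 239, 239, 240]
```

Emit:
step_arm([
  [0,0,0,0,0,-0.3,0.48],
  [0,0,0,0,0,-0.3,0.48],
  [0,0,0,0,0,-0.3,0.48],
  [0,0,0,0,0,-0.3,0.48],
  [0,0,0,0,0,0,0.48],
  [0,0,0,0,0,0,0.48],
  [0,0,0,0,0,0,0.48],
  [0,0,0,0,0,0,0.48],
], force=12)

```text
time_s: 57.6
ee_pos: [620.4, 56.8, -11.4]
ee_rot: [-180.0, 0.0, 78.8]
force: [3.7, -1.7, -8.1]
gripper_width: 43.6
gripper_force: 9.2
```

```bash
python3 - <<'E'
from fit import *
s=state();R=rot([0,0,-11.3]);print("force",(R.T@s["force"]).round(2),"torque",(R.T@s["torque"]).round(3),s["gripper_force"]);st()
cam("wrist","pics/wI.png")
im=cv2.cvtColor(cv2.imread("pics/wI.png"),cv2.COLOR_BGR2GRAY)
for r in (225,240,255): 
    c=np.where(im[r,262:385]>228)[0]+262;print(r,c.min(),c.max(),len(c))
print("end",im[196:226:2,300].tolist(),im[196:226:2,340].tolist())
E
```

```text
force [ 3.92 -0.9  -8.1 ] torque [-0.208 -0.571  0.055] 9.224771037697792
57.6 [620.4  56.8 -11.4] [-179.97    0.     78.79] [ 4.2 32.9 97.5  0.  49.6 15.4] [ 3.7 -1.7 -8.1] 43.6
225 273 361 89
240 273 360 88
255 274 360 87
end [200, 198, 142, 106, 100, 124, 170, 166, 180, 242, 243, 241, 242, 243, 245] [205, 195, 142, 102, 147, 151, 152, 169, 181, 240, 240, 240, 242, 242, 242]
```

Emit:
step_arm([
  [0,0,0,0,0,-0.5,0.48],
  [0,0,0,0,0,-0.5,0.48],
  [0,0,0,0,0,-0.5,0.48],
  [0,0,0,0,0,-0.5,0.48],
  [0,0,0,0,0,0,0.48],
  [0,0,0,0,0,0,0.48],
  [0,0,0,0,0,0,0.48],
  [0,0,0,0,0,0,0.48],
])

```text
time_s: 58.65
ee_pos: [620.4, 56.9, -8.9]
ee_rot: [-180.0, -0.0, 78.8]
force: [-0.4, 0.2, 0.4]
gripper_width: 43.7
gripper_force: 0.0
```

```bash
python3 - <<'E'
from fit import *
s=state();R=rot([0,0,-11.3]);print("force",(R.T@s["force"]).round(2),"torque",(R.T@s["torque"]).round(3),s["gripper_force"]);st()
cam("wrist","pics/wJ.png")
im=cv2.cvtColor(cv2.imread("pics/wJ.png"),cv2.COLOR_BGR2GRAY)
for r in (225,240,255): 
    c=np.where(im[r,262:385]>228)[0]+262;print(r,c.min(),c.max(),len(c))
print("end",im[190:226:2,300].tolist(),im[190:226:2,340].tolist())
E
```

```text
force [-0.45  0.09  0.36] torque [-0.157  0.031  0.046] 0.0
58.65 [620.4  56.9  -8.9] [-179.99   -0.     78.79] [ 4.2 32.8 97.3  0.  49.9 15.4] [-0.4  0.2  0.4] 43.7
225 273 360 88
240 274 359 86
255 274 359 86
end [201, 201, 201, 201, 169, 104, 104, 97, 175, 158, 175, 217, 242, 242, 242, 243, 244, 244] [203, 202, 203, 203, 172, 97, 111, 155, 144, 160, 175, 223, 241, 241, 239, 240, 240, 238]
```

Emit:
step_arm([
  [0,0,0,0,0,-3,0.48],
  [0,0,0,0,0,-7,0.48],
  [0,0,0,0,0,-20,0.48],
  [0,0,0,0,0,-35,0.65],
  [0,0,0,0,0,-35,0.65],
  [0,0,0,0,0,0,0.65],
  [0,0,0,0,0,0,0.65],
  [0,0,0,0,0,0,0.65],
])

```text
time_s: 59.7
ee_pos: [619.5, 56.8, 89.8]
ee_rot: [-179.8, 0.0, 78.8]
force: [-0.4, 0.3, -0.2]
gripper_width: 59.2
gripper_force: 0.0
```

```bash
python3 - <<'E'
from fit import *
cam("wrist","pics/wK.png");st();n="pics/wK.png"
print("case",fit(n,casem(),(621,58,-11.2),(4,4,2)))
M=lambda z:np.vstack([seg3((-19,-5,z),(-19,45,z)),seg3((19,-5,z),(19,34,z)),seg3((-19,45,z),(10,45,z))])
for z in(10,12,14):print(z,fit(n,M(z),(620.7,56.9,-11.2),(3,3,3)))
print(blob(n,*proj(n,[622,70,12])[0].astype(int),12,thr=225))
E
```

```text
59.75 [619.6  56.8  89.8] [-1.7986e+02  3.0000e-02  7.8790e+01] [ 4.2 26.9 91.3  0.  61.9 15.4] [-0.4  0.5 -0. ] 59.4
case (array([621.05,  58.08, -11.32]), np.float32(109.4))
10 (array([621.55,  61.69, -11.45]), np.float32(117.1))
12 (array([621.57,  61.93, -11.28]), np.float32(118.3))
14 (array([621.56,  62.2 , -11.4 ]), np.float32(118.5))
(array([620.6,  56.8]), array([88.9, 37.5]), 78.8, np.uint64(6822))
```

The blade lies flat in the slot: the blob is centred at (620.6, 56.8), yaw −11.2°, and about full size at floor height. Next is the applicator.

Emit:
step_arm([
  [0,0,-5.6,0,0,0,0.78],
  [0,0,-5.6,0,0,0,0.78],
  [0,0,0,-25.4,-44.2,0,0.78],
  [0,0,0,-25.4,-44.2,0,0.78],
  [0,0,0,-25.4,-44.2,0,0.78],
  [0,0,0,-25.4,-44.2,0,0.78],
  [0,0,0,0,0,0,0.78],
  [0,0,0,0,0,0,0.78],
])

```text
time_s: 60.75
ee_pos: [444.4, -44.7, 91.1]
ee_rot: [179.9, -0.0, 90.0]
force: [-0.0, 0.3, -0.2]
gripper_width: 71.1
gripper_force: 0.0
```

```bash
python3 - <<'E'
from fit import *
cam("wrist","pics/wL.png");st()
M=np.vstack(rect(25,42,22)+rect(15,30,22))
for n in("wL","w2","w3","w4"):print(n,fit(f"pics/{n}.png",M,(442.9,-45,0),(4,4,3)))
E
```

```text
60.8 [444.9 -44.5  91.1] [ 1.7994e+02 -1.0000e-02  9.0000e+01] [ -7.2  12.3 114.2   0.   53.4  -7.2] [ 0.8  0.4 -0.3] 71.1
wL (array([ 4.4325e+02, -4.5010e+01, -1.0000e-02]), np.float32(122.2))
w2 (array([ 4.4268e+02, -4.5160e+01,  1.1000e-01]), np.float32(118.8))
w3 (array([ 4.4274e+02, -4.4850e+01, -4.0000e-02]), np.float32(121.6))
w4 (array([443.09, -45.12,   0.  ]), np.float32(119.8))
```

Emit:
step_arm([
  [0,0,0,-0.4,-1.7,40,0.78],
  [0,0,0,0,0,35,0.78],
  [0,0,0,0,0,18,0.78],
  [0,0,0,0,0,8,0.78],
  [0,0,0,0,0,5,0.78],
  [0,0,0,0,0,2,0.78],
  [0,0,0,0,0,0,0.78],
  [0,0,0,0,0,0,0.78],
])

```text
time_s: 61.8
ee_pos: [442.4, -45.1, -16.4]
ee_rot: [179.9, 0.0, 90.0]
force: [-0.2, -0.5, 0.5]
gripper_width: 71.2
gripper_force: 0.0
```

Emit:
step_arm([
  [0,0,0,0,0,0,0],
  [0,0,0,0,0,0,0],
  [0,0,0,0,0,0,0],
  [0,0,0,0,0,0,0],
  [0,0,0,0,0,0,0],
  [0,0,0,0,0,0,0],
  [0,0,0,0,0,0,0],
  [0,0,0,0,0,0,0],
], force=35)

```text
time_s: 62.8
ee_pos: [442.5, -45.2, -16.7]
ee_rot: [179.9, 0.0, 90.0]
force: [1.4, 0.1, 2.3]
gripper_width: 49.5
gripper_force: 35.0
```

Emit:
step_arm([
  [0,0,0,0,0,-10,0],
  [0,0,0,0,0,-35,0],
  [0,0,0,0,0,-55,0],
  [0,0,-9.8,0,0,0,0],
  [0,0,-9.8,0,0,0,0],
  [0,0,-9.8,0,0,0,0],
  [0,0,-9.8,0,0,0,0],
  [0,0,-9.8,0,0,0,0],
])

```text
time_s: 63.8
ee_pos: [440.2, -44.9, 82.7]
ee_rot: [-179.9, -0.2, 139.3]
force: [0.1, 0.3, -4.1]
gripper_width: 49.5
gripper_force: 35.0
```

Emit:
step_arm([
  [0,0,-9.9,0,0,0,0],
  [0,0,-9.9,0,0,0,0],
  [0,0,-9.9,0,0,0,0],
  [0,0,0,-38.7,34,0,0],
  [0,0,0,-38.7,34,0,0],
  [0,0,0,-38.7,34.1,0,0],
  [0,0,0,-38.7,34.1,0,0],
  [0,0,0,0,0,0,0],
])

```text
time_s: 64.8
ee_pos: [622.2, 59.9, 82.0]
ee_rot: [180.0, -0.0, 168.8]
force: [-0.8, 0.1, -3.8]
gripper_width: 49.8
gripper_force: 35.0
```

Emit:
step_arm([
  [0,0,0,0,0,30,0],
  [0,0,0,0,0,20,0],
  [0,0,0,0,0,10,0],
  [0,0,0,0,0,0,0],
  [0,0,0,0,0,0,0],
  [0,0,0,0,0,0,0],
  [0,0,0,0,0,0,0],
  [0,0,0,0,0,0,0],
])

```text
time_s: 65.8
ee_pos: [620.6, 58.1, 23.4]
ee_rot: [180.0, 0.0, 168.7]
force: [0.4, -0.0, -3.7]
gripper_width: 49.7
gripper_force: 35.0
```

```bash
python3 - <<'E'
from fit import *
cam("wrist","pics/wM.png");st();n="pics/wM.png";s=state();p=s["ee_pos"];z=p[2]+16.7+22
# held applicator visible near end: y axis of applicator along case x; near part toward camera (tool +x)
print("appl",fit(n,np.vstack(rect(42,25,z)),(p[0],p[1],-11.3),(5,5,3)),z)
print("case",fit(n,casem(),(621,58,-11.3),(4,4,2)))
T=rot([0,0,-11.3])
q=proj(n,p*[1,1,0]+np.array([(-42,-25,z),(-42,25,z)])@T.T);print("expected near end corners",q.round(1).tolist())
im=cv2.cvtColor(cv2.imread(n),cv2.COLOR_BGR2GRAY);u=int(q[:,0].mean());v=int(q[:,1].mean());print(u,v,im[v-14:v+14,u].tolist());print(im[v+8,int(q[:,0].min())-12:int(q[:,0].min())+12].tolist(),im[v+8,int(q[:,0].max())-12:int(q[:,0].max())+12].tolist())
E
```

```text
65.85 [620.5  58.1  23.3] [1.7999e+02 1.0000e-02 1.6869e+02] [  4.3  30.7  95.6   0.   53.7 -74.4] [-0.9  0.2 -3.4] 50.0
appl (array([621.96,  59.22, -11.29]), np.float32(104.8)) 61.986477070059436
case (array([620.94,  58.06, -11.31]), np.float32(75.4))
expected near end corners [[247.2, 226.0], [377.0, 226.0]]
312 226 [213, 211, 211, 210, 203, 175, 164, 168, 169, 167, 172, 172, 170, 168, 171, 172, 176, 201, 219, 222, 222, 221, 222, 223, 222, 223, 223, 222]
[217, 214, 215, 215, 217, 214, 214, 215, 214, 215, 217, 213, 216, 214, 208, 197, 173, 205, 217, 221, 224, 225, 223, 223] [226, 228, 228, 229, 225, 225, 227, 227, 227, 227, 226, 225, 228, 223, 210, 197, 174, 203, 211, 209, 208, 208, 212, 214]
```

Emit:
step_arm([
  [0,0,0,0.8,-1.3,8,0],
  [0,0,0,0,0,6,0],
  [0,0,0,0,0,4,0],
  [0,0,0,0,0,3,0],
  [0,0,0,0,0,1.5,0],
  [0,0,0,0,0,0,0],
  [0,0,0,0,0,0,0],
  [0,0,0,0,0,0,0],
])

```text
time_s: 66.85
ee_pos: [619.6, 57.0, 0.8]
ee_rot: [180.0, 0.0, 168.7]
force: [0.3, 0.1, -3.2]
gripper_width: 49.9
gripper_force: 35.0
```

Emit:
step_arm([
  [0,0,0,0,0,0.8,0],
  [0,0,0,0,0,0.8,0],
  [0,0,0,0,0,0.6,0],
  [0,0,0,0,0,0.5,0],
  [0,0,0,0,0,0,0],
  [0,0,0,0,0,0,0],
  [0,0,0,0,0,0,0],
  [0,0,0,0,0,0,0],
])

```text
time_s: 67.85
ee_pos: [619.5, 57.0, -2.0]
ee_rot: [180.0, 0.0, 168.7]
force: [-0.3, 0.2, -3.3]
gripper_width: 49.4
gripper_force: 35.0
```

Emit:
step_arm([
  [0,0,0,0,0,0.4,0],
  [0,0,0,0,0,0,0],
  [0,0,0,0,0,0.4,0],
  [0,0,0,0,0,0,0],
  [0,0,0,0,0,0.2,0],
  [0,0,0,0,0,0,0],
  [0,0,0,0,0,0,0],
  [0,0,0,0,0,0,0],
])

```text
time_s: 68.85
ee_pos: [619.5, 57.0, -2.7]
ee_rot: [180.0, 0.0, 168.7]
force: [-2.2, -0.7, 2.9]
gripper_width: 49.7
gripper_force: 35.0
```

Emit:
step_arm([
  [0,0,0,0,0,0,0.66],
  [0,0,0,0,0,0,0.66],
  [0,0,0,0,0,0,0.66],
  [0,0,0,0,0,-5,0.66],
  [0,0,0,0,0,-15,0.66],
  [0,0,0,0,0,-35,0.66],
  [0,0,0,0,0,-45,0.66],
  [0,0,0,0,0,0,0.66],
])

```text
time_s: 69.85
ee_pos: [622.7, 57.2, 102.4]
ee_rot: [179.8, 0.6, 168.7]
force: [0.4, -0.1, -0.3]
gripper_width: 59.8
gripper_force: 0.0
```

```bash
python3 - <<'E'
from fit import *
cam("wrist","pics/wN.png");st();n="pics/wN.png"
for z in(32,36,40):print(z,fit(n,np.vstack(rect(42,25,z)+rect(30,15,z)),(620,57.5,-11.3),(4,4,3)))
print("case",fit(n,casem(),(621,58,-11.3),(4,4,2)))
# brush handle from w6/w5
for m in("w4","w5","w6"):
    im=cv2.imread(f"pics/{m}.png").astype(int);b=((im[...,2]-im[...,0]>60)&(im[...,1]-im[...,0]>30)).astype(np.uint8)
    k,l,S,_=cv2.connectedComponentsWithStats(b)
    for i in range(1,k):
        if S[i,4]>150:
            vu=np.argwhere(l==i);W=np.array([ray(f"pics/{m}.png",u,v,8)[:2] for v,u in vu],np.float32)
            if 440<W[:,0].mean()<540 and W[:,1].mean()>340: print(m,cv2.minAreaRect(W))
E
```

```text
69.9 [620.9  57.1  99.9] [179.91   0.3  168.69] [  4.2  26.2  90.8   0.   62.6 -74.5] [-0.1 -0.9 -0.7] 60.0
32 (array([621.95,  57.77, -11.32]), np.float32(108.9))
36 (array([620.7 ,  58.01, -11.32]), np.float32(114.6))
40 (array([619.27,  58.32, -11.35]), np.float32(108.2))
case (array([621.29,  58.04, -11.02]), np.float32(104.9))
w4 ((491.5782165527344, 414.061279296875), (69.86125946044922, 12.046545028686523), 89.92298889160156)
w5 ((491.5911865234375, 415.8166198730469), (78.14031219482422, 14.596439361572266), 89.22667694091797)
w6 ((491.8310241699219, 411.0687561035156), (71.71563720703125, 12.202712059020996), 89.36280822753906)
```

The applicator sits square in the recess at (620.7, 58.0, −11.3°). Next the brush, whose handle is centred on x 491.6 with mid length at y about 393.

Emit:
step_arm([
  [0,0,9.85,0,0,0,0.6],
  [0,0,9.85,0,0,0,0.6],
  [0,0,9.85,0,0,0,0.6],
  [0,0,9.85,0,0,0,0.6],
  [0,0,9.8,0,0,0,0.6],
  [0,0,9.8,0,0,0,0.6],
  [0,0,9.8,0,0,0,0.5],
  [0,0,9.8,0,0,0,0.5],
])

```text
time_s: 70.9
ee_pos: [618.5, 56.9, 95.9]
ee_rot: [-179.9, 0.0, 89.8]
force: [1.0, -0.2, 0.5]
gripper_width: 45.9
gripper_force: 0.0
```

Emit:
step_arm([
  [0,0,0,56,-21.4,0,0.5],
  [0,0,0,56,-21.4,0,0.5],
  [0,0,0,56,-21.4,0,0.5],
  [0,0,0,56,-21.4,0,0.5],
  [0,0,0,56,-21.4,0,0.5],
  [0,0,0,56,-21.4,0,0.5],
  [0,0,0,0,0,30,0.5],
  [0,0,0,0,0,0,0.5],
])

```text
time_s: 71.9
ee_pos: [487.9, 391.6, 63.9]
ee_rot: [-179.7, 0.3, 90.2]
force: [1.1, 0.2, 1.1]
gripper_width: 45.4
gripper_force: 0.0
```

```bash
python3 - <<'E'
from fit import *
cam("wrist","pics/wO.png");st();m="wO"
im=cv2.imread(f"pics/{m}.png").astype(int);b=((im[...,2]-im[...,0]>60)&(im[...,1]-im[...,0]>30)).astype(np.uint8)
k,l,S,_=cv2.connectedComponentsWithStats(b)
for i in range(1,k):
    if S[i,4]>200:
        vu=np.argwhere(l==i);W=np.array([ray(f"pics/{m}.png",u,v,8)[:2] for v,u in vu],np.float32)
        if W[:,1].mean()>340: print(cv2.minAreaRect(W),W.min(0),W.max(0))
print("tip",ray("pics/w5.png",117,215,5))
E
```

```text
71.95 [489.3 391.9  65.5] [-1.7981e+02  1.5000e-01  9.0100e+01] [37.6 28.6 92.3 -0.  59.4 37.5] [0.3 0.7 0.1] 45.7
((491.7550048828125, 418.0499267578125), (84.48986053466797, 12.753788948059082), 89.6592788696289) [485.24707 375.81998] [498.2835  460.28952]
tip [487.37131901 324.94767796   5.        ]
```

Emit:
step_arm([
  [0,0,0,0,1,35,0.5],
  [0,0,0,0,0,28,0.5],
  [0,0,0,0,0,12,0.5],
  [0,0,0,0,0,5,0.5],
  [0,0,0,0,0,3,0.5],
  [0,0,0,0,0,1,0.5],
  [0,0,0,0,0,0,0.5],
  [0,0,0,0,0,0,0.5],
])

```text
time_s: 72.95
ee_pos: [491.7, 393.0, -16.6]
ee_rot: [180.0, -0.0, 90.1]
force: [0.3, 0.5, -0.2]
gripper_width: 45.5
gripper_force: 0.0
```

Emit:
step_arm([
  [0,0,0,0,0,0,0],
  [0,0,0,0,0,0,0],
  [0,0,0,0,0,0,0],
  [0,0,0,0,0,0,0],
  [0,0,0,0,0,0,0],
  [0,0,0,0,0,0,0],
  [0,0,0,0,0,0,0],
  [0,0,0,0,0,0,0],
], force=15)

```text
time_s: 73.95
ee_pos: [491.5, 392.8, -17.0]
ee_rot: [-180.0, -0.0, 90.1]
force: [-0.0, 0.2, 0.5]
gripper_width: 18.8
gripper_force: 15.0
```

Emit:
step_arm([
  [0,0,0,0,0,-15,0],
  [0,0,0,0,0,-45,0],
  [0,0,0,0,0,-50,0],
  [0,0,0,-50,-13,0,0],
  [0,0,0,-55,-13,0,0],
  [0,0,0,-55,-13,0,0],
  [0,0,0,-55,-13,0,0],
  [0,0,0,-55,-14,0,0],
])

```text
time_s: 74.95
ee_pos: [425.9, 121.2, 94.1]
ee_rot: [179.9, -0.0, 90.1]
force: [1.2, -0.5, -0.1]
gripper_width: 18.9
gripper_force: 15.0
```

Emit:
step_arm([
  [0,0,0,-55,0,0,0],
  [0,0,0,-55,0,0,0],
  [0,0,0,-55,0,0,0],
  [0,0,0,-55,0,0,0],
  [0,0,0,-55,0,0,0],
  [0,0,0,-55,0,0,0],
  [0,0,0,-55,0,0,0],
  [0,0,0,0,0,0,0],
])

```text
time_s: 75.95
ee_pos: [427.1, -266.0, 93.9]
ee_rot: [179.9, 0.1, 89.8]
force: [0.3, 1.0, 0.2]
gripper_width: 18.8
gripper_force: 15.0
```

```bash
python3 - <<'E'
from fit import *
st()
print(fit("pics/w3.png",np.vstack(rect(55,83,24)),(441,-384,6.5),(6,6,3)))
for z in(60,120):
  for uv in((60,330),(110,265),(180,290)):print(z,uv,ray("pics/w3.png",*uv,z).round())
E
```

```text
75.95 [ 427.1 -266.    93.9] [1.7986e+02 1.2000e-01 8.9810e+01] [-33.2  16.7 107.3  -0.   55.8 -33. ] [0.3 1.  0.2] 18.8
(array([ 441.21, -386.78,    6.73]), np.float32(127.2))
60 (60, 330) [ 643. -453.   60.]
60 (110, 265) [ 562. -383.   60.]
60 (180, 290) [ 592. -306.   60.]
120 (60, 330) [ 611. -413.  120.]
120 (110, 265) [ 540. -351.  120.]
120 (180, 290) [ 566. -286.  120.]
```

Emit:
step_arm([
  [0,0,0,-41,-0.9,0,0],
  [0,0,0,-41,-0.9,0,0],
  [0,0,-6.7,-41,-0.9,0,0],
  [0,0,0,0,0,0,0],
  [0,0,0,0,0,35,0],
  [0,0,0,0,0,35,0],
  [0,0,0,0,0,15,0],
  [0,0,0,0,0,0,0],
])

```text
time_s: 76.95
ee_pos: [423.9, -384.0, 7.6]
ee_rot: [-179.9, -0.1, 96.8]
force: [0.7, -0.0, 0.1]
gripper_width: 18.6
gripper_force: 15.0
```

Emit:
step_arm([
  [0,0,0,0,0,10,0],
  [0,0,0,0,0,7,0],
  [0,0,0,0,0,3,0],
  [0,0,0,0,0,1.5,0],
  [0,0,0,0,0,0,0],
  [0,0,0,0,0,0,0],
  [0,0,0,0,0,0,0],
  [0,0,0,0,0,0,0],
])

```text
time_s: 77.95
ee_pos: [424.1, -385.3, -13.5]
ee_rot: [180.0, -0.0, 96.8]
force: [-0.9, 0.9, -0.5]
gripper_width: 18.7
gripper_force: 15.0
```

Emit:
step_arm([
  [0,0,0,0,0,0.5,0],
  [0,0,0,0,0,0.5,0],
  [0,0,0,0,0,0,0],
  [0,0,0,0,0,0,0],
  [0,0,0,0,0,0,0.36],
  [0,0,0,0,0,0,0.36],
  [0,0,0,0,0,0,0.36],
  [0,0,0,0,0,-5,0.36],
])

```text
time_s: 78.95
ee_pos: [423.8, -385.1, -9.8]
ee_rot: [-180.0, -0.0, 96.8]
force: [-1.1, 0.4, 0.3]
gripper_width: 33.0
gripper_force: 0.0
```

Emit:
step_arm([
  [0,0,0,0,0,-20,0.36],
  [0,0,0,0,0,-40,0.36],
  [0,0,0,0,0,-50,0.36],
  [0,0,0,0,0,-60,0.36],
  [0,0,0,0,0,-60,0.36],
  [0,0,0,0,0,0,0.36],
  [0,0,0,0,0,0,0.36],
  [0,0,0,0,0,0,0.36],
])

```text
time_s: 79.95
ee_pos: [423.2, -384.5, 218.5]
ee_rot: [-179.9, -0.2, 96.8]
force: [0.4, -0.1, -0.0]
gripper_width: 33.1
gripper_force: 0.0
```

```bash
python3 - <<'E'
from fit import *
for c in("wrist","side","scene"):cam(c,f"pics/{c}Z.png")
st();m="wristZ"
im=cv2.imread(f"pics/{m}.png").astype(int);b=((im[...,2]-im[...,0]>60)&(im[...,1]-im[...,0]>30)).astype(np.uint8)
k,l,S,_=cv2.connectedComponentsWithStats(b)
for i in range(1,k):
    if S[i,4]>200:
        vu=np.argwhere(l==i);W=np.array([ray(f"pics/{m}.png",u,v,10)[:2] for v,u in vu],np.float32);print(cv2.minAreaRect(W))
# rack vials and appl in side view
d="pics/sideZ.png"
for y in(0,40):
    a=np.radians(-4);x0,y0=620.3-y*np.sin(a),258.1+y*np.cos(a);print("vial",(x0,y0),cylfit(d,x0,y0,z0=36,h=36,thr=150,pad=8),cylfit("pics/wN.png",x0,y0,z0=36,h=36,thr=170,pad=6))
print("marker before/after diff")
A,B=[cv2.cvtColor(cv2.imread(f"pics/{n}.png"),cv2.COLOR_BGR2GRAY).astype(int) for n in("d1","sideZ")]
u,v=proj(d,[388,243,6])[0].astype(int);print(abs(A-B)[v-12:v+12,u-30:u+30].mean());u,v=proj(d,[712,150,30])[0].astype(int);print(abs(A-B)[v-12:v+12,u-12:u+12].mean())
E
```

```text
80.1 [ 423.6 -384.9  219. ] [-1.799e+02 -1.300e-01  9.679e+01] [-43.4  17.2  87.1   0.   75.9 -50.2] [ 0.3 -0.1  0.1] 32.8
((421.28472900390625, -360.4257507324219), (11.812921524047852, 82.69924926757812), 6.621345520019531)
((344.29449462890625, -588.375244140625), (17.585172653198242, 92.32782745361328), 1.2588196992874146)
((549.671142578125, -563.892333984375), (11.013965606689453, 90.55162811279297), 11.817489624023438)
((483.2798156738281, -661.9105834960938), (462.1788635253906, 41.46704864501953), 6.977336883544922)
vial (np.float64(620.3), np.float64(258.1)) (array([653.9, 219.6]), np.float64(0.0), 0) (array([629. , 235.9]), np.float64(706.6), 750)Traceback (most recent call last):
  File "<stdin>", line 12, in <module>
  File "seg.py", line 24, in cylfit
    g=[(cost((x+i,y+j)),x+i,y+j) for i in range(-16,17,4) for j in range(-16,17,4)]
        ~~~~^^^^^^^^^^^
  File "seg.py", line 22, in cost
    m=cv2.resize(m,obs.shape[::-1],interpolation=cv2.INTER_AREA)/255
      ~~~~~~~~~~^^^^^^^^^^^^^^^^^^^^^^^^^^^^^^^^^^^^^^^^^^^^^^^^
cv2.error: OpenCV(4.12.0) /io/opencv/modules/imgproc/src/resize.cpp:4208: error: (-215:Assertion failed) !ssize.empty() in function 'resize'
```

```bash
python3 - <<'E'
from fit import *
for y in(-40,0,40):
    a=np.radians(-4);x0,y0=620.3-y*np.sin(a),258.1+y*np.cos(a)
    for n in("s1","sceneZ","d1","sideZ"):
        g=cv2.cvtColor(cv2.imread(f"pics/{n}.png"),cv2.COLOR_BGR2GRAY);o=[]
        for z in(76,70,60,50,42):
            u,v=proj(f"pics/{n}.png",[x0,y0,z])[0].round().astype(int);o.append(int(g[v-1:v+2,u-1:u+2].mean()))
        print(y,n,(u,v),o)
A,B=[cv2.cvtColor(cv2.imread(f"pics/{n}.png"),cv2.COLOR_BGR2GRAY).astype(int) for n in("s1","sceneZ")]
for nm,P in(("marker",[388,243,6]),("flow",[712,155,30]),("small",[405,427,5])):
    for C,(a,b) in(("s",("s1","sceneZ")),("d",("d1","sideZ"))):
        A,B=[cv2.cvtColor(cv2.imread(f"pics/{n}.png"),cv2.COLOR_BGR2GRAY).astype(int) for n in(a,b)]
        u,v=proj(f"pics/{a}.png",P)[0].astype(int);print(nm,C,(u,v),abs(A-B)[v-10:v+10,u-12:u+12].mean().round(1))
E
```

```text
-40 s1 (np.int64(268), np.int64(257)) [182, 254, 236, 238, 238]
-40 sceneZ (np.int64(268), np.int64(257)) [180, 254, 233, 236, 235]
-40 d1 (np.int64(251), np.int64(214)) [182, 247, 188, 195, 186]
-40 sideZ (np.int64(251), np.int64(214)) [96, 95, 96, 96, 96]
0 s1 (np.int64(256), np.int64(263)) [243, 245, 128, 153, 142]
0 sceneZ (np.int64(256), np.int64(263)) [249, 254, 237, 225, 239]
0 d1 (np.int64(238), np.int64(212)) [33, 39, 46, 120, 76]
0 sideZ (np.int64(238), np.int64(212)) [65, 66, 65, 65, 66]
40 s1 (np.int64(243), np.int64(270)) [57, 61, 97, 165, 132]
40 sceneZ (np.int64(243), np.int64(270)) [184, 254, 236, 217, 237]
40 d1 (np.int64(224), np.int64(209)) [122, 122, 121, 125, 98]
40 sideZ (np.int64(224), np.int64(209)) [66, 65, 66, 65, 66]
marker s (np.int64(343), np.int64(302)) 20.8
marker d (np.int64(202), np.int64(269)) 28.4
flow s (np.int64(256), np.int64(242)) 2.5
flow d (np.int64(287), np.int64(205)) 4.0
small s (np.int64(283), np.int64(345)) 6.0
small d (np.int64(138), np.int64(254)) 79.7
```

```bash
python3 -c "
from workcell import *
print(job_done())"
```

```text
the job is handed in; nothing more can be done
None
```

The job is handed in at about 80 s: vials in the rack, scraper and then applicator in the case, brush in the tray. The one doubt is the scraper: the fingers jammed just above the slot floor, so it settled the last 2–3 mm when I released it.

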